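Load the filter plates and snap the keeper on

ROBOT

A 6-joint arm with a two-finger parallel gripper is mounted at the origin on the work surface; the furniture and walls round the work are solid. World frame = base frame: x ahead of the robot, y to its left, z up, the work surface at z = 0. Lengths are in m, angles in rad, forces in N, time in s.
With the tool pointing down it reaches from about 0.3 to 0.775 m from the base axis. Payload 14.6 kg.
Tool frame: the origin (TCP) lies on the centre line of the jaws, within the pads' length; the fingertips stand ctrl.tcp_to_tips ahead of it and the grasp point (between the pads) lies 2 mm behind it (ctrl.tcp_to_tips is the distance from the TCP to the fingertips, in m); z points along the fingers, y is the line along which they close (so a half turn about z gives the same grasp; the last joint's range is limited). The gripper opens to 94 mm and grips with 3 to 60 N. Pads are 16 mm wide; open, the fingers measure 119 mm over their backs; the gripper's body (75 mm by 177 mm) begins 78 mm behind the grasp point.
Start: joints at [1.223, 0.3, 1.521, -0, 1.321, -0.067], TCP at [0.152, 0.528, 0.192] pointing down, gripper open.
Joint ranges: [-3.03, 3.03], [-0.79, 2.21], [0.23, 2.52], [-1.04, 4.18], [0, 3.07], [-2.55, 2.55]. Speed limits (rad/s): [2.22, 2.22, 2.57, 3.14, 3.14, 3.14].

INTERFACE

Orientations are given as [roll, pitch, yaw] about the fixed x, y, z axes, in that order (R = Rz(yaw) Ry(pitch) Rx(roll)).
In Python, from station import telemetry, viewer, hand_in, ctrl gives the robot as it stands.
- The arm moves only by the tool step_arm, never from a script. Its argument "plan" is a list of rows, each an object of numbers: "dx", "dy", "dz": the shift along the tool's x, y, z scaled (see below); "rx", "ry", "rz": the turn, a rotation vector about the tool's x, y, z scaled (see below); "claw": the closure, from 0 (fully open) to 1 (shut). In form: [{"dx": .., "dy": .., "dz": .., "rx": .., "ry": .., "rz": .., "claw": ..}, ...]. A call has 1 to 10 rows; each row shifts and turns the commanded pose from where the row before left it, along the tool's axes as they then stand; what a row does not reach is not made up. The controller multiplies each number of a shift by 0.1 m and each number of a turn by 90 degrees. A row lasts 1/10 s, in which the tool goes at most 50 mm and 8.59 degrees, less where a joint would pass 70% of its speed; a pose out of reach is approached as far as the arm can. A call with a number of a shift or a turn outside -1 to 1 is refused whole. A call with a gripper value outside its range is refused whole. The fingers move at their own pace and stop on an object; "grip_force" is the grip in N (left out, the last holds). Time passes only in rows, so rows that do not move let the fingers close. It gives the time, the measured TCP pose, the force, the opening and the grip force at its end, in the units of the state.
- telemetry.get_obs(): the state, without advancing time (a new reading comes with each control period).
- viewer.camera(name): name is "scene" or "top" or "wrist"; returns a dict with "img" (400x640x3 uint8, red, green, blue), "z_map" (400x640 float32, m along the optical axis (not along the pixel's ray), 0 where there is no reading), "fx", "fy", "cx", "cy" (pixels), "R" (3x3) and "t" (3): a world point X has camera coordinates R X + t; the wrist camera has in their place "tool_from_camera" (4x4, takes a point from camera to tool coordinates, whose origin is the TCP and whose axes are the flange's). Camera axes: x right, y down, z forward; pixel columns grow to the right and rows downward; lengths in m; the calibration is good to about 2 mm. A picture is of the moment at which its call begins: read the wrist's pose just before it.
- hand_in(): hands the job in; it is judged then, once.
Trained networks look in a picture, given as the dict that the camera call returned (one of the last four; its "shot" number tells which), for a name from the list of things; names that differ only in an ending like _2 or _b are one class to them, and where a whole thing is asked for, a point or a joint stands for the part that bears it (a point fixed in the world has none). Each returns a list of dicts, best first, with "score" (0 to 1); they miss things now and then, are a little off and sometimes report something else, mostly with a low value. They report only what shows in the picture. A call takes as long as a camera call.
- viewer.recognise(target, picture): "rect" ([left, top, right, bottom] in pixels, round what is visible of it).
The state is a dict: "time_s": time; "qpos": joint angles; "joint_vel": joint speeds; "tau": joint torques, N m; "ee_pos": TCP position; "eef_rot": TCP orientation; "force": force on the tool from outside, world axes, zero at the start; "moment": the same for the moment, N m; "grip_width": finger opening in m; "grip_force": force on a finger pad.
Only numpy, scipy, OpenCV 4.12 (cv2) and the standard library are available. Lean on these libraries where they do the work, as an engineer would, in place of code of your own. Each camera call takes 0.05 s, during which the arm holds its last target. There are 200 camera calls.

TASK

Slide every filter plate lying on the bench into the drying cassette, each flat in a slot of its own and pushed fully home against the back wall. Then close the front with the keeper: press it straight on to the cassette's two eyes until both sprung gates have snapped shut with an eye inside each hook, and leave it standing there level. Do not knock over the white bottle.

Things in the scene. Friction and masses are not known exactly. Their poses are not given: they have to be found in the camera images.
- cassette: Drying cassette, fixed: aluminium box 72 (x) by 80 (y) by 98 high, open in front (-x) and on top; origin under its centre, on the bench. +x from open front to closed back, y left, z up. Side walls 70 mm apart inside, flared at the front; front at x = -36, back wall's inside at x = +32. Four slots: pairs of side ledges 4 thick, from x = -26, tops 8, 34, 60, 86 mm above the bench.
- slot_1 (a point): Axes as the cassette's. Where the tab centre of a plate fully home on the lowest ledges is: cassette x = -82, y = 0, z = 21 (13 above the ledge tops). 22 mm is clear above these ledges for a 5 mm plate. Tabs of loaded plates stand above one another; a plate's tongue passes only 5 mm above the tab in the slot below, so load from the bottom up.
- slot_2 (a point): Axes as the cassette's. The same for the second ledges from below (z = 47); 22 mm clear above the ledges.
- slot_3 (a point): Axes as the cassette's. The same for the third ledges (z = 73); 22 mm clear above the ledges.
- slot_4 (a point): Axes as the cassette's. The same for the top ledges (z = 99); open above.
- eye_left (a point): Eye at the cassette's left: upright round steel bar 8 mm thick at cassette x = -105, y = +61, held by level rods at 8 and 48 mm height that run back to the cassette front, so it is closed above and below (top 52 mm). The point is on the bar's axis 28 mm above the bench. Axes as the cassette's.
- eye_right (a point): The same eye at the cassette's right (cassette x = -105, y = -61).
- keeper_grip (a point): Centre of the keeper's black grip, an upright block 60 long (x; 37 behind to 23 ahead of the point), 12 thick (y), 40 high (18 to 58 mm above its feet); the point is 38 mm above the feet, 93 mm behind the hooks' front line. +x from grip to hooks, y left, z up. Ahead of it: a level cross bar 8 thick at x = +41 and an upright panel 36 wide, 58 mm higher than the point, front face at x = +57.
- keeper: Keeper: loose steel part, 230 g, 120 (x) by 168 (y) by 96 high, standing level on feet under the grip's rear and both gate hinges. Two level snap hooks, 8 thick, 28 mm above the feet (the eyes' middle height); each loop is 44 mm clear from cross bar to front line, |y| 32 to 76. Origin: bench height below the middle of the front line; axes as keeper_grip.
- gate_left (a joint): Left hook's sprung gate, rad: 0 shut, grows inward to 1.25. Brass bar 8 thick in the front line, hinge at y = 28, free end at y = 72, fixed nose 73 to 84. An eye bar at y = 61 (4 mm off is fine) pushes it in and slips past its end when about 34 mm behind the front line (38 to 41 is safe, 44 hits the cross bar); then it snaps shut. Both together take 4 to 10 N.
- gate_right (a joint): The same for the right hook's gate (mirrored: hinge at y = -28, free end at y = -72). With the keeper centred and parallel before the cassette both eyes meet their gates at once in a straight push along +x.
- white_bottle: Bystander near the keeper: white bottle, 52 dia, 110 high, loose; origin under its centre, z up.
- plate_1_tab (a point): Plate 1: flat aluminium plate; the point is the centre of its upright black tab (24 long, 8 thick along y, 16 high), 13 mm above the plate's underside. +x points from tab to plate body, z up. Plate 5 mm thick, 100 g; body 64 wide, 60 long, from 54 to 114 mm ahead of the point; a 22 mm wide tongue joins them, ending 12 mm behind the point. May be absent.
- plate_2_tab (a point): Plate 2: flat aluminium plate; the point is the centre of its upright black tab (24 long, 8 thick along y, 16 high), 13 mm above the plate's underside. +x points from tab to plate body, z up. Plate 5 mm thick, 100 g; body 64 wide, 60 long, from 54 to 114 mm ahead of the point; a 22 mm wide tongue joins them, ending 12 mm behind the point. May be absent.
- plate_3_tab (a point): Plate 3: flat aluminium plate; the point is the centre of its upright black tab (24 long, 8 thick along y, 16 high), 13 mm above the plate's underside. +x points from tab to plate body, z up. Plate 5 mm thick, 100 g; body 64 wide, 60 long, from 54 to 114 mm ahead of the point; a 22 mm wide tongue joins them, ending 12 mm behind the point. May be absent.
- plate_4_tab (a point): Plate 4: flat aluminium plate; the point is the centre of its upright black tab (24 long, 8 thick along y, 16 high), 13 mm above the plate's underside. +x points from tab to plate body, z up. Plate 5 mm thick, 100 g; body 64 wide, 60 long, from 54 to 114 mm ahead of the point; a 22 mm wide tongue joins them, ending 12 mm behind the point. May be absent.

How it is judged:
By the outcome, as a careful person would: the job done as asked, in the order asked, and still so for the second after the job is handed in, with the robot touching nothing.
Of plate_1, plate_2, plate_3, plate_4 only 3 to 4 are there at a start; the rules pass over those that are not, and their reading is None.
At some moment in a run one of keeper may be knocked a few centimetres aside while the robot is not near it.
Once in a run the grip may slacken for a moment while it holds something.
It also fails if it takes over 200 s, if anything falls off the work surface, if the arm or the gripper's body presses on something with over 40 N, if the wrist force passes 120 N, or if a joint passes its speed limit or range.

## Working session

There is one attempt and no reset: what is moved stays moved. The work goes in short steps, Python scripts to look and compute and a tool call to move; the robot and the scene stay as the last step left them, time stands still between calls to the robot, and variables do not carry over. Pictures are saved under pics/ and viewed, at most 17 in all, crops included, and the job is handed in when it is done.

Besides the shell and the picture viewer there is one more tool, called after ">>>" as name(argument=value, ...), one argument or row to a line, values as JSON. step_arm: Moves the arm, as the interface text tells. Shifts and turns lie within -1 to 1; 1 stands for 0.1 m of shift or 90 degrees of turn. Its arguments: {"type":"object","properties":{"plan":{"type":"array"},"grip_force":{"type":"number"}},"required":["plan"]}

```bash
mkdir -p pics; ls; python3 - <<'E'
from station import telemetry, viewer, ctrl
import cv2,pickle
o=telemetry.get_obs();print(o,ctrl.tcp_to_tips)
for n in("scene","top"):
    p=viewer.camera(n);cv2.imwrite(f"pics/{n}0.png",p["img"][:,:,::-1])
    pickle.dump(p,open(f"{n}0.pkl","wb"))
    print(n,p["fx"],p["cx"],p["cy"],p["R"].round(3).tolist(),p["t"].round(3).tolist())
    for t in("plate_1_tab","plate_1","keeper","keeper_grip","white_bottle","cassette"):
        try: print(t,[(round(d["score"],2),[round(float(v)) for v in d["rect"]]) for d in viewer.recognise(t,p)][:6])
        except Exception as e: print(t,e)
E
```

```text
pics
{'time_s': 0.0, 'qpos': array([ 1.22342803e+00,  3.00453748e-01,  1.52158369e+00,  1.88702307e-05,
        1.32069174e+00, -6.65975644e-02]), 'joint_vel': array([-0.00189374,  0.0008676 ,  0.00048824,  0.00052344, -0.00098178,
       -0.00015669]), 'tau': array([ 1.46595667e-04, -5.31804836e+01, -3.52739775e+01,  7.09120464e-02,
        2.43364874e-02, -8.47310753e-05]), 'ee_pos': array([0.15230504, 0.52820331, 0.19129475]), 'eef_rot': array([-3.14045987e+00, -9.38707791e-05,  2.86081718e+00]), 'force': array([ 0.39439396, -0.22045187,  0.04769183]), 'moment': array([-0.01452296, -0.00974494,  0.02341212]), 'grip_force': 0.0, 'grip_width': 0.09391456336050336} 0.017
scene 421.96456762574485 324.73579500959323 200.41229482238302 [[-0.837, -0.547, -0.018], [-0.365, 0.583, -0.726], [0.408, -0.601, -0.687]] [0.437, 0.258, 0.907]
plate_1_tab [(0.95, [207, 265, 259, 294])]
plate_1 it knows: cassette, eye_left, eye_right, gate_left, gate_right, keeper, keeper_grip, plate_1_tab, plate_2_tab, plate_3_tab, plate_4_tab, slot, white_bottle
keeper [(0.65, [361, 143, 406, 187]), (0.26, [280, 159, 347, 222])]
keeper_grip [(0.61, [361, 144, 410, 185])]
white_bottle [(0.98, [342, 115, 360, 151])]
cassette [(0.89, [280, 159, 346, 217])]
top 476.0807434917152 317.5109809588077 199.5139001466444 [[-0.014, -1.0, 0.018], [-0.996, 0.012, -0.088], [0.088, -0.019, -0.996]] [-0.04, 0.531, 1.531]
plate_1_tab [(0.61, [210, 158, 232, 197])]
plate_1 it knows: cassette, eye_left, eye_right, gate_left, gate_right, keeper, keeper_grip, plate_1_tab, plate_2_tab, plate_3_tab, plate_4_tab, slot, white_bottle
keeper [(0.65, [364, 196, 414, 233])]
keeper_grip [(0.7, [362, 194, 411, 230]), (0.68, [249, 201, 271, 241]), (0.64, [210, 159, 232, 201])]
white_bottle [(0.65, [399, 157, 415, 172]), (0.17, [301, 151, 344, 201])]
cassette [(0.93, [304, 149, 344, 197])]
```

View pics/top0.png

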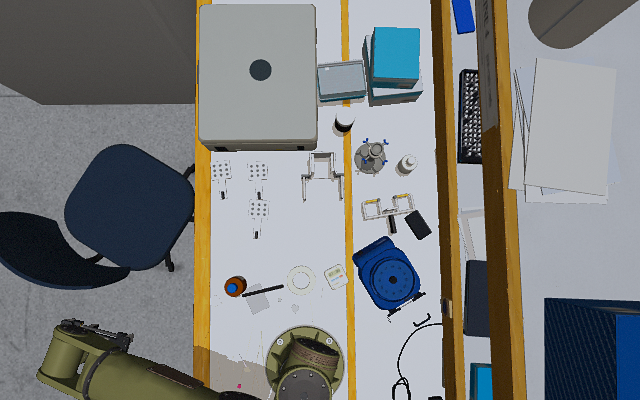

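View pics/scene0.png

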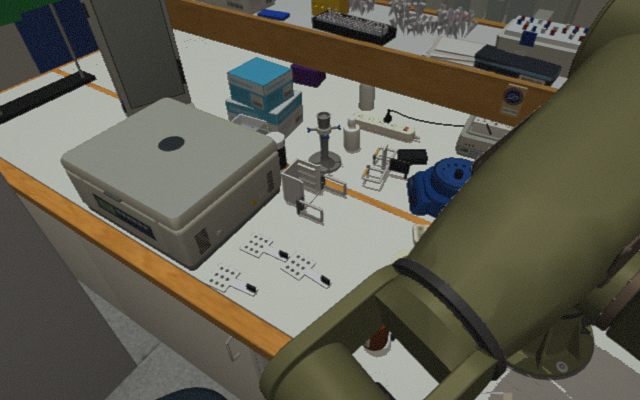

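The top view shows three plates with tabs at about (223,195), (258,195) and (256,235). The cassette is at (322,165) with its eyes at (305,197) and (340,197), the keeper at (388,208) and the bottle at (407,163). A big box stands to the left of the cassette. The scene view agrees, with the plates to the left of the cassette.

```bash
cat > h.py <<'E'
import numpy as np,cv2,pickle
from scipy.spatial.transform import Rotation as Rn
from station import telemetry, viewer
def world(p,T=None):
    z=p["z_map"];v,u=np.mgrid[:z.shape[0],:z.shape[1]]
    P=np.stack([(u-p["cx"])/p["fx"]*z,(v-p["cy"])/p["fy"]*z,z],-1)
    if T is None: W=(P-np.array(p["t"]))@np.array(p["R"])
    else: W=P@T[:3,:3].T+T[:3,3]
    W[z<=0]=np.nan
    return W
def wrist():
    o=telemetry.get_obs();p=viewer.camera("wrist")
    T=np.eye(4);T[:3,:3]=Rn.from_euler("xyz",o["eef_rot"]).as_matrix();T[:3,3]=o["ee_pos"]
    T=T@np.array(p["tool_from_camera"])
    return p,world(p,T),T
def ortho(W,img,x0,x1,y0,y1,s=.001):
    """colour and height map seen from above: row 0 = x1, col 0 = y1"""
    n,m=int((x1-x0)/s),int((y1-y0)/s)
    H=np.full((n,m),np.nan);C=np.zeros((n,m,3),np.uint8)
    ok=np.isfinite(W[...,2]);X=W[ok];c=img[ok]
    i=((x1-X[:,0])/s).astype(int);j=((y1-X[:,1])/s).astype(int)
    k=(i>=0)&(i<n)&(j>=0)&(j<m);o=np.argsort(X[k,2])
    H[i[k][o],j[k][o]]=X[k,2][o];C[i[k][o],j[k][o]]=c[k][o]
    return H,C
E
python3 - <<'E'
from h import *
p=pickle.load(open("top0.pkl","rb"));W=world(p)
for n,(u,v) in dict(tab1=(223,195),tab2=(258,195),tab3=(256,235),b1=(222,172),b2=(258,172),b3=(258,208),cas=(322,165),eyeL=(305,197),eyeR=(341,197),kgrip=(392,226),kpan=(389,209),bottle=(407,163),tripod=(372,155),black=(418,224),boxc=(312,145),blue=(370,250)).items(): print(n,W[v,u].round(3))
M=np.array(wrist()[0]["tool_from_camera"]);print(M.round(3))
c=p["img"][130:260,190:440];cv2.imwrite("pics/c0.png",cv2.resize(c,(800,416),interpolation=cv2.INTER_CUBIC)[:,:,::-1])
E
```

```text
tab1 [0.549 0.261 0.022]
tab2 [0.548 0.148 0.016]
tab3 [0.418 0.154 0.017]
b1 [0.626 0.267 0.011]
b2 [0.626 0.149 0.006]
b3 [0.506 0.149 0.008]
cas [ 0.646 -0.064  0.009]
eyeL [ 0.537 -0.006  0.048]
eyeR [ 0.535 -0.122  0.054]
kgrip [ 0.44  -0.283  0.054]
kpan [ 0.491 -0.267  0.099]
bottle [ 0.637 -0.33   0.091]
tripod [ 0.655 -0.214  0.135]
black [ 0.446 -0.373  0.029]
boxc [ 0.692 -0.03   0.119]
blue [ 0.364 -0.214  0.034]
[[-0.001 -0.966 -0.259  0.076]
 [ 1.    -0.    -0.001 -0.   ]
 [ 0.001 -0.259  0.966 -0.191]
 [ 0.     0.     0.     1.   ]]
```

View pics/c0.png

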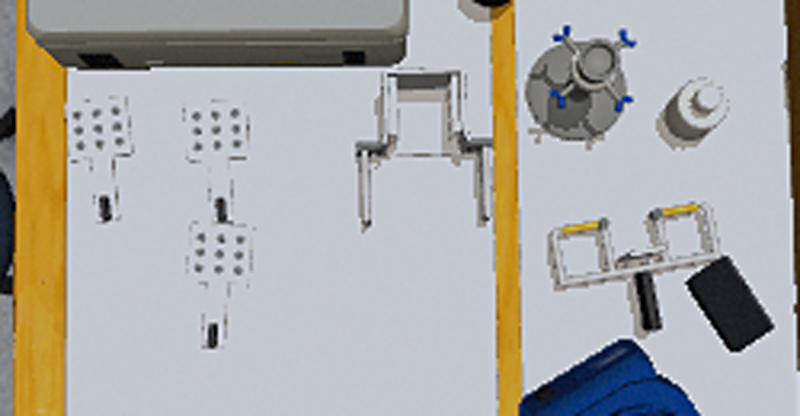

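The crop confirms three plates, all with tabs towards the robot. The cassette is near yaw 0, and the keeper is yawed about +10° with a black block close to its right side.

>>> step_arm(
  plan=[
    {"rz": -0.0894},
    {"rz": -0.0894},
    {"dx": -0.26,"dy": -0.35,"dz": -0.07},
    {"dx": -0.26,"dy": -0.35,"dz": -0.07},
    {"dx": -0.26,"dy": -0.35,"dz": -0.07},
    {"dx": -0.26,"dy": -0.35,"dz": -0.07},
    {"dx": -0.26,"dy": -0.35,"dz": -0.07},
    {"dx": -0.26,"dy": -0.35,"dz": -0.07},
    {"dx": -0.26,"dy": -0.35,"dz": -0.07},
    {"dx": -0.26,"dy": -0.35,"dz": -0.07},
  ],
)

```text
$.plan[0]: bad value
```

>>> step_arm(
  plan=[
    {"dx": -0.28,"dy": -0.35,"dz": -0.07},
    {"dx": -0.28,"dy": -0.35,"dz": -0.07},
    {"dx": -0.28,"dy": -0.35,"dz": -0.07},
    {"dx": -0.28,"dy": -0.35,"dz": -0.07},
    {},
    {},
  ],
)

```text
$.plan[0]: bad value
```

```bash
python3 - <<'E'
from h import *
o=telemetry.get_obs();print(o["ee_pos"],o["eef_rot"],o["qpos"])
p,W,T=wrist();pickle.dump((p,W,T),open("w1.pkl","wb"))
print(p["fx"],[ (k,[(round(d["score"],2),[round(float(v)) for v in d["rect"]]) for d in viewer.recognise(k,p)]) for k in("plate_1_tab","cassette","eye_left","eye_right")])
cv2.imwrite("pics/w1.png",p["img"][:,:,::-1])
E
```

```text
[0.15240009 0.52843254 0.19182798] [-3.14152698e+00 -2.94157848e-05  2.86083707e+00] [ 1.22340389e+00  2.99905496e-01  1.52103444e+00  2.57793494e-05
  1.32072020e+00 -6.66432361e-02]
303.5999171297747 [('plate_1_tab', []), ('cassette', []), ('eye_left', []), ('eye_right', [])]
```

View pics/w1.png

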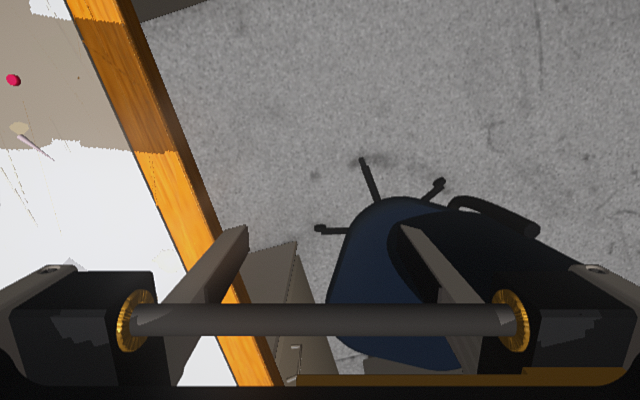

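The picture shows only the floor and the fingers at the bottom: the move was refused because rows need all their keys.

>>> step_arm(
  plan=[
    {"dx": 0,"dy": 0,"dz": 0,"rx": 0,"ry": 0,"rz": -0.0894,"claw": 0},
    {"dx": 0,"dy": 0,"dz": 0,"rx": 0,"ry": 0,"rz": -0.0894,"claw": 0},
    {"dx": -0.26,"dy": -0.35,"dz": -0.07,"rx": 0,"ry": 0,"rz": 0,"claw": 0},
    {"dx": -0.26,"dy": -0.35,"dz": -0.07,"rx": 0,"ry": 0,"rz": 0,"claw": 0},
    {"dx": -0.26,"dy": -0.35,"dz": -0.07,"rx": 0,"ry": 0,"rz": 0,"claw": 0},
    {"dx": -0.26,"dy": -0.35,"dz": -0.07,"rx": 0,"ry": 0,"rz": 0,"claw": 0},
    {"dx": -0.26,"dy": -0.35,"dz": -0.07,"rx": 0,"ry": 0,"rz": 0,"claw": 0},
    {"dx": -0.26,"dy": -0.35,"dz": -0.07,"rx": 0,"ry": 0,"rz": 0,"claw": 0},
    {"dx": -0.26,"dy": -0.35,"dz": -0.07,"rx": 0,"ry": 0,"rz": 0,"claw": 0},
    {"dx": -0.26,"dy": -0.35,"dz": -0.07,"rx": 0,"ry": 0,"rz": 0,"claw": 0},
  ],
)

```text
time_s: 1.9
ee_pos: [0.3612, 0.2469, 0.2484]
eef_rot: [3.141, 0.001, -3.141]
force: [0.6, 0.4, 0.2]
grip_width: 0.094
grip_force: 0.0
```

>>> step_arm(
  plan=[
    {"dx": -0.28,"dy": -0.35,"dz": -0.07,"rx": 0,"ry": 0,"rz": 0,"claw": 0},
    {"dx": -0.28,"dy": -0.35,"dz": -0.07,"rx": 0,"ry": 0,"rz": 0,"claw": 0},
    {"dx": -0.28,"dy": -0.35,"dz": -0.07,"rx": 0,"ry": 0,"rz": 0,"claw": 0},
    {"dx": -0.28,"dy": -0.35,"dz": -0.07,"rx": 0,"ry": 0,"rz": 0,"claw": 0},
    {"dx": 0,"dy": 0,"dz": 0,"rx": 0,"ry": 0,"rz": 0,"claw": 0},
    {"dx": 0,"dy": 0,"dz": 0,"rx": 0,"ry": 0,"rz": 0,"claw": 0},
  ],
)

```text
time_s: 2.5
ee_pos: [0.4726, 0.108, 0.2756]
eef_rot: [3.141, -0.0, 3.14]
force: [-0.6, 0.9, 0.2]
grip_width: 0.0942
grip_force: 0.0
```

```bash
python3 - <<'E'
from h import *
o=telemetry.get_obs();print(o["ee_pos"],o["eef_rot"],o["qpos"])
p,W,T=wrist();pickle.dump((p,W,T),open("w1.pkl","wb"))
print(p["fx"],[ (k,[(round(d["score"],2),[round(float(v)) for v in d["rect"]]) for d in viewer.recognise(k,p)]) for k in("plate_1_tab","cassette","eye_left","eye_right")])
cv2.imwrite("pics/w2.png",p["img"][:,:,::-1])
E
```

```text
[0.47258649 0.10795508 0.27561625] [ 3.14149309e+00 -4.42736594e-04  3.13987325e+00] [ 1.48910935e-01  9.90494904e-02  1.56743857e+00  1.65628468e-04
  1.47552737e+00 -1.42018176e+00]
303.5999171297747 [('plate_1_tab', [(0.74, [399, 206, 438, 280])]), ('cassette', [(0.96, [157, 201, 262, 304])]), ('eye_left', [(0.65, [159, 203, 261, 303]), (0.38, [0, 252, 67, 290])]), ('eye_right', [(0.93, [159, 203, 259, 302])])]
```

View pics/w2.png

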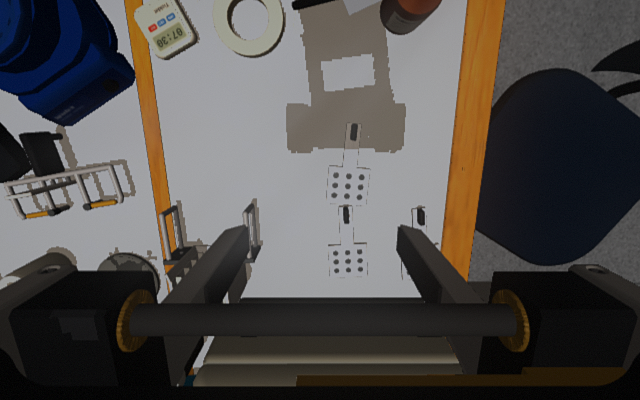

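The wrist view shows the plate tabs at (353,132), (346,215) and (420,216), the cassette eyes at (170,210) and (250,205), and the keeper at (65,185).

```bash
cat >> h.py <<'E'
def comps(p,W,mask,amin=4):
    n,l,s,c=cv2.connectedComponentsWithStats(mask.astype(np.uint8),connectivity=8)
    return [(s[i,4],c[i].round(1),np.nanmedian(W[l==i],0).round(4),np.nanmean(W[l==i],0).round(4)) for i in range(1,n) if s[i,4]>=amin]
def plate(p,W,box):
    """tab centre (top face mean) and yaw from hole grid, in pixel box u0,v0,u1,v1"""
    g=p["img"].max(2).astype(int);m=np.zeros(g.shape,bool);u0,v0,u1,v1=box
    m[v0:v1,u0:u1]=g[v0:v1,u0:u1]<130
    return comps(p,W,m)
E
python3 - <<'E'
from h import *
p,W,T=pickle.load(open("w1.pkl","rb"))
for b in((322,118,385,206),(322,206,372,280),(400,203,440,285)):
    print(b)
    for c in plate(p,W,b): print(c[0],c[1],c[2],c[3])
H,C=ortho(W,p["img"],.5,.7,-.15,.02,.001)
# eyes and cassette
for lo,hi in((.044,.06),(.085,.11)):
    m=(H>lo)&(H<hi);i,j=np.nonzero(m)
    n,l,s,c=cv2.connectedComponentsWithStats(m.astype(np.uint8))
    for k in range(1,n):
        if s[k,4]>15: print(lo,s[k,4],"x",.7-(s[k,1]+s[k,3])*.001,.7-s[k,1]*.001,"y",.02-(s[k,0]+s[k,2])*.001,.02-s[k,0]*.001)
E
```

```text
(322, 118, 385, 206)
1852 [353.6 133. ] [ 0.4224  0.1543 -0.0014] [0.4225 0.1544 0.    ]
6 [343.  155.5] [0.4561 0.1389 0.0006] [0.4561 0.1388 0.0008]
9 [332.9 165.1] [ 4.710e-01  1.237e-01 -3.000e-04] [ 4.711e-01  1.235e-01 -1.000e-04]
6 [341.  165.5] [0.472  0.1367 0.002 ] [0.4715 0.1359 0.0014]
17 [363.1 167.5] [4.746e-01 1.704e-01 2.000e-04] [4.748e-01 1.703e-01 4.000e-04]
5 [328. 170.] [ 4.792e-01  1.159e-01 -4.000e-04] [ 0.4788  0.1159 -0.0005]
29 [335.7 174.7] [0.4858 0.1282 0.0037] [0.4854 0.1277 0.0037]
28 [348.5 175.8] [0.4875 0.1476 0.0035] [0.4872 0.1476 0.0037]
28 [361.2 176.8] [0.4893 0.1671 0.0034] [0.4889 0.1674 0.0034]
6 [327.  181.5] [ 0.4973  0.1144 -0.0013] [ 4.971e-01  1.144e-01 -3.000e-04]
27 [334.6 184.9] [0.5017 0.1268 0.0037] [0.5017 0.1262 0.0036]
27 [347.5 185.9] [0.5035 0.1458 0.004 ] [0.5033 0.1464 0.0038]
26 [360.  186.9] [0.5052 0.1659 0.0037] [0.505  0.1661 0.0037]
6 [326.  193.5] [ 0.5167  0.1128 -0.0007] [ 5.165e-01  1.128e-01 -3.000e-04]
27 [333.5 194.9] [0.5181 0.1253 0.0036] [0.5178 0.1246 0.0037]
28 [346.5 195.8] [0.5195 0.1451 0.0038] [0.5193 0.
[... 1311 characters left out ...]
285)
2084 [419.2 252.6] [0.4644 0.156  0.3215] [0.477  0.168  0.2902]
6 [401.7 276.8] [0.6633 0.2423 0.0024] [0.6635 0.2422 0.0012]
0.044 47 x 0.601 0.613 y -0.128 -0.11
0.044 20 x 0.605 0.613 y -0.133 -0.12400000000000001
0.044 73 x 0.592 0.61 y -0.009999999999999998 0.005000000000000001
0.044 86 x 0.568 0.603 y -0.129 -0.12100000000000001
0.044 27 x 0.5579999999999999 0.567 y -0.13 -0.12200000000000001
0.044 84 x 0.5319999999999999 0.5589999999999999 y -0.13 -0.12200000000000001
0.044 58 x 0.5289999999999999 0.5489999999999999 y -0.009000000000000001 -0.0010000000000000009
0.085 32 x 0.6359999999999999 0.6529999999999999 y -0.029 -0.023000000000000003
0.085 87 x 0.603 0.629 y -0.108 -0.098
```

>>> step_arm(
  plan=[
    {"dx": -0.1,"dy": -0.35,"dz": 0.13,"rx": 0,"ry": 0,"rz": 0,"claw": 0},
    {"dx": -0.1,"dy": -0.35,"dz": 0.13,"rx": 0,"ry": 0,"rz": 0,"claw": 0},
    {"dx": -0.1,"dy": -0.35,"dz": 0.13,"rx": 0,"ry": 0,"rz": 0,"claw": 0},
    {"dx": -0.1,"dy": -0.35,"dz": 0.13,"rx": 0,"ry": 0,"rz": 0,"claw": 0},
    {"dx": -0.1,"dy": -0.35,"dz": 0.13,"rx": 0,"ry": 0,"rz": 0,"claw": 0},
    {"dx": 0,"dy": 0,"dz": 0,"rx": 0,"ry": 0,"rz": 0,"claw": 0},
    {"dx": 0,"dy": 0,"dz": 0,"rx": 0,"ry": 0,"rz": 0,"claw": 0},
  ],
)

```text
time_s: 3.45
ee_pos: [0.5223, -0.0662, 0.2107]
eef_rot: [3.141, -0.001, 3.141]
force: [-0.5, 0.4, 0.7]
grip_width: 0.0941
grip_force: 0.0
```

```bash
python3 - <<'E'
from h import *
o=telemetry.get_obs();print(o["ee_pos"],o["eef_rot"])
p,W,T=wrist();pickle.dump((p,W,T),open("w2.pkl","wb"))
cv2.imwrite("pics/w3.png",p["img"][:,:,::-1])
x1,y1=.70,.03
H,C=ortho(W,p["img"],.5,x1,-.16,y1,.001)
for lo,hi in((.042,.06),(.085,.11)):
    m=(H>lo)&(H<hi)
    m=cv2.morphologyEx(m.astype(np.uint8),cv2.MORPH_CLOSE,np.ones((3,3)))
    n,l,s,c=cv2.connectedComponentsWithStats(m)
    for k in range(1,n):
        if s[k,4]>15: print(lo,s[k,4],"x",(x1-(s[k,1]+s[k,3])*.001).round(3),(x1-s[k,1]*.001).round(3),"y",(y1-(s[k,0]+s[k,2])*.001).round(3),(y1-s[k,0]*.001).round(3))
cv2.imwrite("pics/o3.png",cv2.resize(np.hstack([C[:,:,::-1],cv2.cvtColor((np.nan_to_num(H)*2000).clip(0,255).astype(np.uint8),cv2.COLOR_GRAY2BGR)]),None,fx=2,fy=2,interpolation=0))
E
```

```text
[ 0.52229949 -0.06624349  0.21065612] [ 3.14130534e+00 -6.00376836e-04  3.14123558e+00]
0.042 25 x 0.661 0.673 y -0.046 -0.035
0.042 20 x 0.671 0.674 y -0.085 -0.074
0.042 17 x 0.662 0.672 y -0.092 -0.088
0.042 77 x 0.614 0.648 y -0.038 -0.03
0.042 53 x 0.617 0.644 y -0.1 -0.091
0.042 743 x 0.532 0.613 y -0.134 -0.108
0.042 754 x 0.529 0.61 y -0.022 0.004
0.085 328 x 0.601 0.657 y -0.037 -0.022
0.085 371 x 0.603 0.657 y -0.108 -0.091
```

View pics/w3.png

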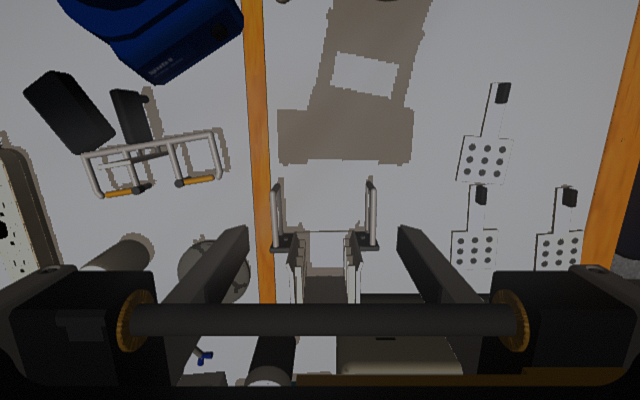

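View pics/o3.png

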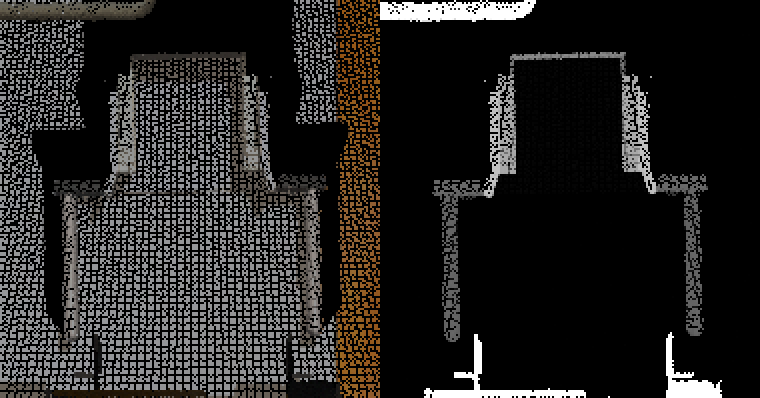

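The wrist view shows the cassette clearly, with eye bars at about (277,190) and (372,190). Plate bodies are at (487,158), (473,247) and (558,250). The height map gives eye tips at x≈0.530 and suggests a slight positive yaw.

```bash
python3 - <<'E'
from h import *
p,W,T=pickle.load(open("w2.pkl","rb"))
X=W.reshape(-1,3);X=X[np.isfinite(X[:,2])]
def sel(x0,x1,y0,y1,z0,z1): 
    k=(X[:,0]>x0)&(X[:,0]<x1)&(X[:,1]>y0)&(X[:,1]<y1)&(X[:,2]>z0)&(X[:,2]<z1);return X[k]
for n,y0,y1 in(("L",-.02,.01),("R",-.14,-.115)):
    Q=sel(.525,.602,y0,y1,.046,.06);a=np.polyfit(Q[:,0],Q[:,1],1)
    print(n,len(Q),"slope deg",np.degrees(np.arctan(a[0])),"y@.535",np.polyval(a,.535),"y lim@",np.percentile(Q[:,1],[2,98]),"xmin",np.percentile(Q[:,0],[0,1,2]),"ztop",np.percentile(Q[:,2],[50,95]))
Q=sel(.664,.69,-.11,-.02,.01,.08);a=np.polyfit(Q[:,1],Q[:,0],1);print("back",len(Q),a,np.degrees(np.arctan(-a[0])),np.polyval(a,-.065))
Q=sel(.605,.625,-.035,.01,.03,.06);print("fl",Q[:,0].min())
print("bench",np.median(sel(.52,.6,-.1,-.03,-.02,.02)[:,2]))
for b in((450,135,512,186),(450,220,496,271),(535,225,582,272)):
    h=[c for c in plate(p,W,b) if 12<c[0]<45]
    P=np.array([c[2] for c in h]);P=P[P[:,2]>.002]
    print(len(P),P.mean(0).round(4))
    if len(P)==9:
        P=P[np.argsort(P[:,0])];f=P[6:].mean(0)-P[:3].mean(0)
        print("yaw",np.degrees(np.arctan2(f[1],f[0])))
        for r in range(3):
            q=P[3*r:3*r+3];d=q[q[:,1].argmax()]-q[q[:,1].argmin()];print(np.degrees(np.arctan2(-d[0],d[1])).round(2),end=" ")
        print()
E
```

```text
L 366 slope deg 1.273758814869618 y@.535 -0.00615125361051095 y lim@ [-0.00935636 -0.00131797] xmin [0.52938502 0.5302073  0.53117327] ztop [0.04965054 0.05107156]
R 349 slope deg 1.3585903574601665 y@.535 -0.12723620009703104 y lim@ [-0.13076763 -0.12279438] xmin [0.53265236 0.53360786 0.53419125] ztop [0.04966737 0.05122436]
back 1071 [-0.01853221  0.67065567] 1.0616956427359363 0.6718602589981553
fl 0.6050088937790852
bench -0.0017441314675278041
7 [0.5079 0.1458 0.0036]
9 [0.6322 0.1489 0.0035]
yaw 3.9658407989838773
4.17 3.93 2.96 
8 [0.6334 0.2686 0.0035]
```

>>> step_arm(
  plan=[
    {"dx": 0.17,"dy": 0.366,"dz": 0.2,"rx": 0,"ry": 0,"rz": 0,"claw": 0.4},
    {"dx": 0.17,"dy": 0.366,"dz": 0.2,"rx": 0,"ry": 0,"rz": 0,"claw": 0.4},
    {"dx": 0.17,"dy": 0.366,"dz": 0.2,"rx": 0,"ry": 0,"rz": 0,"claw": 0.4},
    {"dx": 0.17,"dy": 0.366,"dz": 0.2,"rx": 0,"ry": 0,"rz": 0,"claw": 0.4},
    {"dx": 0.17,"dy": 0.366,"dz": 0.2,"rx": 0,"ry": 0,"rz": 0,"claw": 0.4},
    {"dx": 0.175,"dy": 0.366,"dz": 0.2,"rx": 0,"ry": 0,"rz": 0,"claw": 0.4},
    {"dx": 0,"dy": 0,"dz": 0,"rx": 0,"ry": 0,"rz": 0.053,"claw": 0.4},
    {"dx": 0,"dy": 0,"dz": 0.1,"rx": 0,"ry": 0,"rz": 0,"claw": 0.4},
    {"dx": 0,"dy": 0,"dz": 0,"rx": 0,"ry": 0,"rz": 0,"claw": 0.4},
  ],
)

```text
time_s: 4.4
ee_pos: [0.4195, 0.1534, 0.0803]
eef_rot: [-3.141, -0.0, 3.062]
force: [-0.1, -0.5, -0.8]
grip_width: 0.0565
grip_force: 0.0
```

```bash
cat >> h.py <<'E'
def tab(p,W,z0=.012,z1=.03,r=.03,c=None):
    """dark raised tab near world point c: centre of its top face, yaw"""
    g=p["img"].max(2);m=(g<90)&(np.hypot(W[...,0]-c[0],W[...,1]-c[1])<r)&(W[...,2]>z0)&(W[...,2]<z1)
    n,l,s,_=cv2.connectedComponentsWithStats(m.astype(np.uint8))
    k=1+s[1:,4].argmax();Q=W[l==k]
    (cx,cy),(w,h),a=cv2.minAreaRect((Q[:,:2]*1000).astype(np.float32))
    return s[k,4],np.array([cx,cy])/1000,(w,h),a,np.median(Q,0)
E
python3 - <<'E'
from h import *
o=telemetry.get_obs();print(o["ee_pos"],o["eef_rot"],o["grip_width"])
p,W,T=wrist();pickle.dump((p,W,T),open("w4.pkl","wb"))
print(tab(p,W,c=(.42,.1534)))
cv2.imwrite("pics/w4.png",p["img"][:,:,::-1])
E
```

```text
[0.41947926 0.15340923 0.08029178] [-3.14141869e+00 -3.63921747e-04  3.06156105e+00] 0.056519948682320555
(np.int32(244), array([0.41914362, 0.15332507]), (7.046988487243652, 23.763519287109375), 85.33743286132812, array([0.41845706, 0.15333564, 0.0192432 ]))
```

View pics/w4.png

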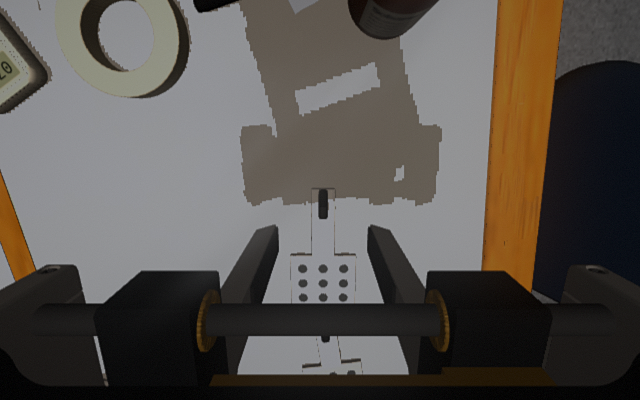

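The tab is centred between the fingers at (323,204). I'll go down, grip and lift a little.

>>> step_arm(
  plan=[
    {"dx": 0,"dy": 0,"dz": 0.2,"rx": 0,"ry": 0,"rz": 0,"claw": 0.4},
    {"dx": 0,"dy": 0,"dz": 0.2,"rx": 0,"ry": 0,"rz": 0,"claw": 0.6},
    {"dx": 0,"dy": 0,"dz": 0.163,"rx": 0,"ry": 0,"rz": 0,"claw": 0.6},
    {"dx": 0,"dy": 0,"dz": 0,"rx": 0,"ry": 0,"rz": 0,"claw": 1},
    {"dx": 0,"dy": 0,"dz": 0,"rx": 0,"ry": 0,"rz": 0,"claw": 1},
    {"dx": 0,"dy": 0,"dz": 0,"rx": 0,"ry": 0,"rz": 0,"claw": 1},
    {"dx": 0,"dy": 0,"dz": 0,"rx": 0,"ry": 0,"rz": 0,"claw": 1},
    {"dx": 0,"dy": 0,"dz": 0,"rx": 0,"ry": 0,"rz": 0,"claw": 1},
  ],
  grip_force=50,
)

```text
time_s: 5.25
ee_pos: [0.4203, 0.1531, 0.0251]
eef_rot: [3.141, 0.001, 3.058]
force: [-0.1, 0.5, 0.4]
grip_width: 0.0042
grip_force: 0.0
```

>>> step_arm(
  plan=[
    {"dx": 0,"dy": 0,"dz": -0.07,"rx": 0,"ry": 0,"rz": 0,"claw": 1},
    {"dx": 0,"dy": 0,"dz": -0.07,"rx": 0,"ry": 0,"rz": 0,"claw": 1},
    {"dx": 0,"dy": 0,"dz": 0,"rx": 0,"ry": 0,"rz": 0,"claw": 1},
  ],
  grip_force=50,
)

```text
time_s: 5.55
ee_pos: [0.4206, 0.1533, 0.0398]
eef_rot: [3.141, 0.002, 3.058]
force: [-0.0, 0.1, -0.6]
grip_width: 0.0003
grip_force: 0.0
```

```bash
cat >> h.py <<'E'
def tongue(W,p,x0=-.055,x1=-.014):
    """heights of held plate along tool -x (forward), in tool frame"""
    o=telemetry.get_obs();R=Rn.from_euler("xyz",o["eef_rot"]).as_matrix()
    L=(W-o["ee_pos"])@R;m=(L[...,0]<x1)&(L[...,0]>x0)&(abs(L[...,1])<.009)&(L[...,2]>.0)&(L[...,2]<.03)
    Q=L[m];a=np.polyfit(Q[:,0],Q[:,2],1)
    return len(Q),"droop deg",np.degrees(np.arctan(-a[0])),"top below TCP at x=0",a[1]
E
python3 - <<'E'
from h import *
o=telemetry.get_obs();print(o["ee_pos"],o["eef_rot"],o["grip_width"],o["force"],o["moment"])
p,W,T=wrist()
print(tongue(W,p))
E
```

```text
[0.42058392 0.15326092 0.03979709] [3.14091692e+00 1.87175579e-03 3.05848635e+00] 0.0002801145664726996 [-0.04930571  0.06407388 -0.59969483] [ 0.01938745  0.01675122 -0.01668695]Traceback (most recent call last):
  File "<stdin>", line 4, in <module>
  File "h.py", line 44, in tongue
    Q=L[m];a=np.polyfit(Q[:,0],Q[:,2],1)
             ~~~~~~~~~~^^^^^^^^^^^^^^^^^
    raise TypeError("expected non-empty vector for x")
TypeError: expected non-empty vector for x
```

```bash
python3 - <<'E'
from h import *
from station import ctrl
o=telemetry.get_obs()
p,W,T=wrist()
print(ctrl.tcp_to_tips)
print(tab(p,W,c=(.42,.1534),z0=.008),tab(p,W,c=(.42,.1534),z0=.008,r=.06))
cv2.imwrite("pics/w5.png",p["img"][150:350,160:480,::-1])
E
```

```text
0.017
(np.int32(256), array([0.41572592, 0.15348978]), (7.587339401245117, 16.657758712768555), 85.62995147705078, array([0.41374221, 0.15348301, 0.0190456 ])) (np.int32(256), array([0.41572592, 0.15348978]), (7.587339401245117, 16.657758712768555), 85.62995147705078, array([0.41374221, 0.15348301, 0.0190456 ]))
```

View pics/w5.png

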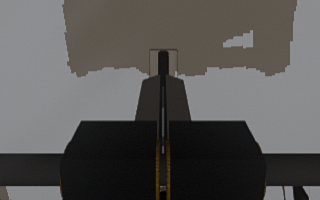

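The picture shows the closed fingers standing just in front of and above the tab at (163,60) in the crop, so nothing was gripped. I'll check where the fingertips are in the tool frame.

```bash
python3 - <<'E'
from h import *
p,W,T=wrist();o=telemetry.get_obs();print(o["ee_pos"],o["grip_width"])
R=Rn.from_euler("xyz",o["eef_rot"]).as_matrix();L=(W-o["ee_pos"])@R
for v in range(190,300,8):
    print(v,[tuple((L[v,u]*1000).round().astype(int)) if np.isfinite(L[v,u,2]) else None for u in (300,308,314,318,321,323,326,330,336,344)])
E
```

```text
[0.41991743 0.1530746  0.03861564] 0.00032497908722227767
190 [(np.int64(19), np.int64(-18), np.int64(39)), (np.int64(19), np.int64(-12), np.int64(40)), (np.int64(19), np.int64(-7), np.int64(40)), (np.int64(19), np.int64(-4), np.int64(40)), (np.int64(19), np.int64(-2), np.int64(41)), (np.int64(19), np.int64(0), np.int64(40)), (np.int64(19), np.int64(2), np.int64(39)), (np.int64(19), np.int64(5), np.int64(40)), (np.int64(19), np.int64(10), np.int64(40)), (np.int64(19), np.int64(16), np.int64(40))]
198 [(np.int64(12), np.int64(-18), np.int64(40)), (np.int64(13), np.int64(-12), np.int64(40)), (np.int64(12), np.int64(-7), np.int64(41)), (np.int64(13), np.int64(-4), np.int64(40)), (np.int64(12), np.int64(-2), np.int64(41)), (np.int64(12), np.int64(0), np.int64(41)), (np.int64(12), np.int64(2), np.int64(41)), (np.int64(12), np.int64(5), np.int64(40)), (np.int64(13), np.int64(10), np.int64(40)), (np.int64(12), np.int64(17), np.int64(40))]
206 [(np.int64(6), np.int64(-18), np.int64(39)), (np.int64(6), np.int64(-12), np.int64(41)), (np.int64(8), np.int64(-7), np.int64(34)), (np.int64(11), np.
[... 4481 characters left out ...]
4(-1), np.int64(-81)), (np.int64(1), np.int64(0), np.int64(-69)), (np.int64(8), np.int64(1), np.int64(-81)), (np.int64(34), np.int64(2), np.int64(-123)), (np.int64(34), np.int64(3), np.int64(-123)), (np.int64(34), np.int64(5), np.int64(-123))]
294 [(np.int64(34), np.int64(-6), np.int64(-127)), (np.int64(34), np.int64(-4), np.int64(-126)), (np.int64(33), np.int64(-2), np.int64(-126)), (np.int64(32), np.int64(-2), np.int64(-123)), (np.int64(5), np.int64(-1), np.int64(-82)), (np.int64(-3), np.int64(0), np.int64(-69)), (np.int64(32), np.int64(1), np.int64(-123)), (np.int64(34), np.int64(1), np.int64(-126)), (np.int64(34), np.int64(3), np.int64(-127)), (np.int64(34), np.int64(5), np.int64(-127))]
```

The depth picture puts the real fingertips about 18 mm behind the TCP, not 17 mm ahead, which fits the empty grasp. I'll check this with a gentle touch on clear bench beside the plate.

>>> step_arm(
  plan=[
    {"dx": 0.2,"dy": -0.3,"dz": 0,"rx": 0,"ry": 0,"rz": 0,"claw": 1},
    {"dx": 0.1,"dy": -0.4,"dz": 0,"rx": 0,"ry": 0,"rz": 0,"claw": 1},
    {"dx": 0,"dy": 0,"dz": 0.09,"rx": 0,"ry": 0,"rz": 0,"claw": 1},
    {"dx": 0,"dy": 0,"dz": 0.09,"rx": 0,"ry": 0,"rz": 0,"claw": 1},
    {"dx": 0,"dy": 0,"dz": 0.02,"rx": 0,"ry": 0,"rz": 0,"claw": 1},
    {"dx": 0,"dy": 0,"dz": 0.02,"rx": 0,"ry": 0,"rz": 0,"claw": 1},
    {"dx": 0,"dy": 0,"dz": 0,"rx": 0,"ry": 0,"rz": 0,"claw": 1},
  ],
)

```text
time_s: 6.4
ee_pos: [0.3842, 0.0863, 0.0162]
eef_rot: [-3.141, -0.001, 3.059]
force: [0.1, 1.0, 0.6]
grip_width: 0.0003
grip_force: 0.0
```

>>> step_arm(
  plan=[
    {"dx": 0,"dy": 0,"dz": 0.02,"rx": 0,"ry": 0,"rz": 0,"claw": 1},
    {"dx": 0,"dy": 0,"dz": 0.02,"rx": 0,"ry": 0,"rz": 0,"claw": 1},
    {"dx": 0,"dy": 0,"dz": 0,"rx": 0,"ry": 0,"rz": 0,"claw": 1},
  ],
)

```text
time_s: 6.7
ee_pos: [0.3841, 0.0859, 0.0124]
eef_rot: [-3.142, -0.0, 3.059]
force: [0.2, 0.4, 0.7]
grip_width: 0.0007
grip_force: 0.0
```

>>> step_arm(
  plan=[
    {"dx": 0,"dy": 0,"dz": 0.08,"rx": 0,"ry": 0,"rz": 0,"claw": 1},
    {"dx": 0,"dy": 0,"dz": 0.08,"rx": 0,"ry": 0,"rz": 0,"claw": 1},
    {"dx": 0,"dy": 0,"dz": 0.04,"rx": 0,"ry": 0,"rz": 0,"claw": 1},
    {"dx": 0,"dy": 0,"dz": 0,"rx": 0,"ry": 0,"rz": 0,"claw": 1},
  ],
)

```text
time_s: 7.1
ee_pos: [0.3837, 0.0857, -0.0082]
eef_rot: [-3.141, -0.001, 3.058]
force: [-0.1, 0.0, 0.7]
grip_width: 0.0004
grip_force: 0.0
```

>>> step_arm(
  plan=[
    {"dx": 0,"dy": 0,"dz": 0.02,"rx": 0,"ry": 0,"rz": 0,"claw": 1},
    {"dx": 0,"dy": 0,"dz": 0.02,"rx": 0,"ry": 0,"rz": 0,"claw": 1},
    {"dx": 0,"dy": 0,"dz": 0,"rx": 0,"ry": 0,"rz": 0,"claw": 1},
  ],
)

```text
time_s: 7.4
ee_pos: [0.3842, 0.0858, -0.0116]
eef_rot: [-3.142, -0.0, 3.058]
force: [0.3, 0.3, -0.4]
grip_width: 0.0005
grip_force: 0.0
```

>>> step_arm(
  plan=[
    {"dx": 0,"dy": 0,"dz": 0.02,"rx": 0,"ry": 0,"rz": 0,"claw": 1},
    {"dx": 0,"dy": 0,"dz": 0,"rx": 0,"ry": 0,"rz": 0,"claw": 1},
  ],
)

```text
time_s: 7.6
ee_pos: [0.3844, 0.0858, -0.0133]
eef_rot: [3.142, 0.0, 3.058]
force: [-0.6, -0.6, 1.6]
grip_width: 0.0008
grip_force: 0.7
```

>>> step_arm(
  plan=[
    {"dx": 0,"dy": 0,"dz": 0.02,"rx": 0,"ry": 0,"rz": 0,"claw": 1},
    {"dx": 0,"dy": 0,"dz": 0,"rx": 0,"ry": 0,"rz": 0,"claw": 1},
  ],
)

```text
time_s: 7.8
ee_pos: [0.3847, 0.0858, -0.0137]
eef_rot: [-3.142, 0.0, 3.059]
force: [-15.9, -2.9, 48.3]
grip_width: 0.0003
grip_force: 23.5
```

Contact came at TCP z = -0.0135, so the true tips are 13.5 mm behind the reported TCP. I'll back off and regrasp with that offset.

>>> step_arm(
  plan=[
    {"dx": 0,"dy": 0,"dz": -0.2,"rx": 0,"ry": 0,"rz": 0,"claw": 1},
    {"dx": 0,"dy": 0,"dz": -0.3,"rx": 0,"ry": 0,"rz": 0,"claw": 0.6},
    {"dx": -0.15,"dy": 0.35,"dz": 0,"rx": 0,"ry": 0,"rz": 0,"claw": 0.6},
    {"dx": -0.15,"dy": 0.35,"dz": 0,"rx": 0,"ry": 0,"rz": 0,"claw": 0.6},
    {"dx": 0,"dy": 0,"dz": 0,"rx": 0,"ry": 0,"rz": 0,"claw": 0.6},
    {"dx": 0,"dy": 0,"dz": 0,"rx": 0,"ry": 0,"rz": 0,"claw": 0.6},
    {"dx": 0,"dy": 0,"dz": 0,"rx": 0,"ry": 0,"rz": 0,"claw": 0.6},
  ],
)

```text
time_s: 8.5
ee_pos: [0.4193, 0.1524, 0.0343]
eef_rot: [-3.141, -0.001, 3.058]
force: [0.2, -0.5, 1.1]
grip_width: 0.0374
grip_force: 0.0
```

```bash
python3 - <<'E'
from h import *
o=telemetry.get_obs();print(o["ee_pos"],o["eef_rot"],o["grip_width"])
p,W,T=wrist();print(tab(p,W,c=(.42,.1534)))
E
```

```text
[0.41934408 0.15244883 0.03425139] [-3.14119137e+00 -8.67546825e-04  3.05817493e+00] 0.03741405892503726
(np.int32(360), array([0.41942438, 0.15303265]), (7.356462478637695, 24.01162338256836), 85.06526947021484, array([0.418154  , 0.15310808, 0.01922153]))
```

>>> step_arm(
  plan=[
    {"dx": 0,"dy": 0.005,"dz": 0.2,"rx": 0,"ry": 0,"rz": 0,"claw": 0.6},
    {"dx": 0,"dy": 0,"dz": 0.208,"rx": 0,"ry": 0,"rz": 0,"claw": 0.6},
    {"dx": 0,"dy": 0,"dz": 0,"rx": 0,"ry": 0,"rz": 0,"claw": 0.7},
    {"dx": 0,"dy": 0,"dz": 0,"rx": 0,"ry": 0,"rz": 0,"claw": 1},
    {"dx": 0,"dy": 0,"dz": 0,"rx": 0,"ry": 0,"rz": 0,"claw": 1},
    {"dx": 0,"dy": 0,"dz": 0,"rx": 0,"ry": 0,"rz": 0,"claw": 1},
    {"dx": 0,"dy": 0,"dz": 0,"rx": 0,"ry": 0,"rz": 0,"claw": 1},
    {"dx": 0,"dy": 0,"dz": 0,"rx": 0,"ry": 0,"rz": 0,"claw": 1},
  ],
  grip_force=50,
)

```text
time_s: 9.35
ee_pos: [0.4204, 0.1536, -0.0054]
eef_rot: [3.141, 0.001, 3.059]
force: [-1.7, -0.8, 8.2]
grip_width: 0.0072
grip_force: 50.0
```

>>> step_arm(
  plan=[
    {"dx": 0,"dy": 0,"dz": -0.06,"rx": 0,"ry": 0,"rz": 0,"claw": 1},
    {"dx": 0,"dy": 0,"dz": -0.07,"rx": 0,"ry": 0,"rz": 0,"claw": 1},
    {"dx": 0,"dy": 0,"dz": 0,"rx": 0,"ry": 0,"rz": 0,"claw": 1},
  ],
  grip_force=50,
)

```text
time_s: 9.65
ee_pos: [0.4205, 0.1537, 0.0078]
eef_rot: [3.141, 0.002, 3.058]
force: [0.3, -0.1, -1.2]
grip_width: 0.0074
grip_force: 50.0
```

```bash
sed -i 's/L\[...,2\]>.0)&(L\[...,2\]<.03)/L[...,2]>-.025)\&(L[...,2]<.01)/' h.py; python3 - <<'E'
from h import *
o=telemetry.get_obs();print(o["ee_pos"],o["eef_rot"],o["grip_width"],o["force"],o["moment"])
p,W,T=wrist()
print(tongue(W,p))
E
```

```text
[0.42051139 0.15373649 0.00782254] [3.14102664e+00 1.50900960e-03 3.05842119e+00] 0.007409608741887404 [ 0.25722387 -0.14232701 -1.15019205] [-0.00029236  0.08725099  0.03474365]
(569, 'droop deg', np.float64(0.36364628806105875), 'top below TCP at x=0', np.float64(-0.00942162088445072))
```

Gripped, with almost no droop. Carrying it round to in front of the cassette.

>>> step_arm(
  plan=[
    {"dx": 0.35,"dy": 0,"dz": -0.02,"rx": 0,"ry": 0,"rz": 0,"claw": 1},
    {"dx": 0,"dy": 0,"dz": 0,"rx": 0,"ry": 0,"rz": -0.067,"claw": 1},
    {"dx": 0,"dy": -0.377,"dz": 0,"rx": 0,"ry": 0,"rz": 0,"claw": 1},
    {"dx": 0,"dy": -0.377,"dz": 0,"rx": 0,"ry": 0,"rz": 0,"claw": 1},
    {"dx": 0,"dy": -0.377,"dz": 0,"rx": 0,"ry": 0,"rz": 0,"claw": 1},
    {"dx": 0,"dy": -0.377,"dz": 0,"rx": 0,"ry": 0,"rz": 0,"claw": 1},
    {"dx": 0,"dy": -0.377,"dz": 0,"rx": 0,"ry": 0,"rz": 0,"claw": 1},
    {"dx": 0,"dy": -0.38,"dz": 0,"rx": 0,"ry": 0,"rz": 0,"claw": 1},
    {"dx": 0,"dy": 0,"dz": 0,"rx": 0,"ry": 0,"rz": 0,"claw": 1},
    {"dx": 0,"dy": 0,"dz": 0,"rx": 0,"ry": 0,"rz": 0,"claw": 1},
  ],
)

```text
time_s: 10.7
ee_pos: [0.3899, -0.0703, 0.0086]
eef_rot: [3.141, -0.0, -3.121]
force: [0.5, 1.5, -0.9]
grip_width: 0.0075
grip_force: 50.0
```

```bash
cat >> h.py <<'E'
CA=np.array([.640,-.0644]);CY=.0218
def incas():
    """TCP in cassette frame (m), tool yaw error deg"""
    o=telemetry.get_obs();d=o["ee_pos"][:2]-CA;c,s=np.cos(CY),np.sin(CY)
    print("cas x,y",round(c*d[0]+s*d[1],4),round(-s*d[0]+c*d[1],4),"z",o["ee_pos"][2].round(4),"yaw err",np.degrees((o["eef_rot"][2]-np.pi-CY+np.pi)%(2*np.pi)-np.pi).round(2),"grip",o["grip_width"].round(4),"F",o["force"].round(1),"t",o["time_s"])
E
python3 - <<'E'
from h import *
incas();p,W,T=wrist();print(tongue(W,p))
o=telemetry.get_obs()
# tongue lateral centre in tool y
R=Rn.from_euler("xyz",o["eef_rot"]).as_matrix();L=(W-o["ee_pos"])@R
for x in(-.02,-.03,-.04):
    m=(abs(L[...,0]-x)<.004)&(abs(L[...,1])<.03)&(L[...,2]>-.025)&(L[...,2]<-.002);print(x,np.percentile(L[m][:,1],[1,99]))
E
```

```text
Traceback (most recent call last):
  File "h.py", line 50, in incas
    print("cas x,y",round(c*d[0]+s*d[1],4),round(-s*d[0]+c*d[1],4),"z",o["ee_pos"][2].round(4),"yaw err",np.degrees((o["eef_rot"][2]-np.pi-CY+np.pi)%(2*np.pi)-np.pi).round(2),"grip",o["grip_width"].round(4),"F",o["force"].round(1),"t",o["time_s"])
                                                                                                                                                                                      ^^^^^^^^^^^^^^^^^^^^^
AttributeError: 'float' object has no attribute 'round'
```

```bash
sed -i 's/o\["grip_width"\].round(4)/round(o["grip_width"],4)/' h.py
cat >> h.py <<'E'
def lateral(W):
    o=telemetry.get_obs();R=Rn.from_euler("xyz",o["eef_rot"]).as_matrix();L=(W-o["ee_pos"])@R
    for x in(-.02,-.03,-.04):
        m=(abs(L[...,0]-x)<.004)&(abs(L[...,1])<.03)&(L[...,2]>-.025)&(L[...,2]<-.002);print(x,np.percentile(L[m][:,1],[1,99]).round(4))
E
python3 - <<'E'
from h import *
incas();p,W,T=wrist();print(tongue(W,p));lateral(W)
E
```

```text
cas x,y -0.2502 -0.0004 z 0.0086 yaw err -0.09 grip 0.0075 F [ 0.5  1.5 -0.9] t 10.7
(572, 'droop deg', np.float64(0.6367088909035481), 'top below TCP at x=0', np.float64(-0.009120570342493061))
-0.02 [-0.0055  0.0032]
-0.03 [-0.0056  0.0032]
-0.04 [-0.0063  0.0039]
```

>>> step_arm(
  plan=[
    {"dx": -0.25,"dy": 0.004,"dz": -0.01,"rx": 0,"ry": 0,"rz": 0,"claw": 1},
    {"dx": -0.25,"dy": 0,"dz": 0,"rx": 0,"ry": 0,"rz": 0,"claw": 1},
    {"dx": -0.25,"dy": 0,"dz": 0,"rx": 0,"ry": 0,"rz": 0,"claw": 1},
    {"dx": -0.25,"dy": 0,"dz": 0,"rx": 0,"ry": 0,"rz": 0,"claw": 1},
    {"dx": 0,"dy": 0,"dz": 0,"rx": 0,"ry": 0,"rz": 0,"claw": 1},
  ],
)

```text
time_s: 11.25
ee_pos: [0.4921, -0.0659, 0.0097]
eef_rot: [-3.141, 0.001, -3.117]
force: [0.2, 0.8, -1.2]
grip_width: 0.0075
grip_force: 50.0
```

>>> step_arm(
  plan=[
    {"dx": -0.15,"dy": 0,"dz": 0,"rx": 0,"ry": 0,"rz": 0,"claw": 1},
    {"dx": -0.15,"dy": 0,"dz": 0,"rx": 0,"ry": 0,"rz": 0,"claw": 1},
    {"dx": -0.15,"dy": 0,"dz": 0,"rx": 0,"ry": 0,"rz": 0,"claw": 1},
    {"dx": -0.1,"dy": 0,"dz": 0,"rx": 0,"ry": 0,"rz": 0,"claw": 1},
    {"dx": 0,"dy": 0,"dz": 0,"rx": 0,"ry": 0,"rz": 0,"claw": 1},
  ],
)

```text
time_s: 11.75
ee_pos: [0.5453, -0.0653, 0.0096]
eef_rot: [3.142, -0.0, -3.118]
force: [-0.4, -0.5, -1.8]
grip_width: 0.0078
grip_force: 50.0
```

```bash
python3 - <<'E'
from h import *
incas();p,W,T=wrist();print(tongue(W,p))
E
```

```text
cas x,y -0.0947 0.0011 z 0.0096 yaw err 0.08 grip 0.0078 F [-0.4 -0.5 -1.8] t 11.75
(566, 'droop deg', np.float64(0.3824683621471214), 'top below TCP at x=0', np.float64(-0.009010727820216663))
```

>>> step_arm(
  plan=[
    {"dx": -0.05,"dy": 0,"dz": 0,"rx": 0,"ry": 0,"rz": 0,"claw": 1},
    {"dx": -0.05,"dy": -0.01,"dz": 0,"rx": 0,"ry": 0,"rz": 0,"claw": 1},
    {"dx": 0,"dy": 0,"dz": 0.06,"rx": 0,"ry": 0,"rz": 0,"claw": 1},
    {"dx": 0,"dy": 0,"dz": 0,"rx": 0,"ry": 0,"rz": 0,"claw": 1},
  ],
)

```text
time_s: 12.2
ee_pos: [0.5546, -0.0669, 0.0029]
eef_rot: [3.141, -0.001, -3.12]
force: [-0.2, 0.2, 0.5]
grip_width: 0.0078
grip_force: 50.0
```

>>> step_arm(
  plan=[
    {"dx": -0.015,"dy": 0,"dz": 0,"rx": 0,"ry": 0,"rz": 0,"claw": 1},
    {"dx": -0.015,"dy": 0,"dz": 0,"rx": 0,"ry": 0,"rz": 0,"claw": 1},
    {"dx": 0,"dy": 0,"dz": 0,"rx": 0,"ry": 0,"rz": 0,"claw": 1},
  ],
)

```text
time_s: 12.5
ee_pos: [0.5582, -0.0669, 0.0038]
eef_rot: [-3.142, 0.0, -3.12]
force: [-0.3, -1.0, -0.0]
grip_width: 0.0074
grip_force: 50.0
```

>>> step_arm(
  plan=[
    {"dx": -0.01,"dy": 0,"dz": 0,"rx": 0,"ry": 0,"rz": 0,"claw": 1},
    {"dx": 0,"dy": 0,"dz": 0,"rx": 0,"ry": 0,"rz": 0,"claw": 1},
  ],
)

```text
time_s: 12.7
ee_pos: [0.5591, -0.0669, 0.0038]
eef_rot: [3.142, -0.0, -3.12]
force: [0.4, -0.1, -1.5]
grip_width: 0.0071
grip_force: 50.0
```

```bash
python3 - <<'E'
from h import *
incas();p,W,T=wrist();print(tongue(W,p))
E
```

```text
cas x,y -0.081 -0.0007 z 0.0038 yaw err 0.01 grip 0.0071 F [ 0.4 -0.1 -1.5] t 12.7
(566, 'droop deg', np.float64(0.4994305497554452), 'top below TCP at x=0', np.float64(-0.008970919602487817))
```

Right at the expected home position with no wall contact yet. I'll keep nudging.

>>> step_arm(
  plan=[
    {"dx": -0.01,"dy": 0,"dz": 0,"rx": 0,"ry": 0,"rz": 0,"claw": 1},
    {"dx": 0,"dy": 0,"dz": 0,"rx": 0,"ry": 0,"rz": 0,"claw": 1},
  ],
)

```text
time_s: 12.95
ee_pos: [0.5591, -0.0668, 0.0034]
eef_rot: [3.141, -0.003, -3.119]
force: [-5.8, -1.0, 0.6]
grip_width: 0.0077
grip_force: 50.0
```

>>> step_arm(
  plan=[
    {"dx": -0.008,"dy": 0,"dz": 0,"rx": 0,"ry": 0,"rz": 0,"claw": 1},
    {"dx": 0,"dy": 0,"dz": 0,"rx": 0,"ry": 0,"rz": 0,"claw": 1},
  ],
)

```text
time_s: 13.15
ee_pos: [0.5592, -0.0668, 0.0031]
eef_rot: [3.141, -0.004, -3.119]
force: [-2.2, -0.3, -1.0]
grip_width: 0.0082
grip_force: 5.0
```

>>> step_arm(
  plan=[
    {"dx": -0.005,"dy": 0,"dz": 0,"rx": 0,"ry": 0,"rz": 0,"claw": 1},
    {"dx": 0,"dy": 0,"dz": 0,"rx": 0,"ry": 0,"rz": 0,"claw": 1},
  ],
)

```text
time_s: 13.35
ee_pos: [0.5602, -0.0668, 0.0033]
eef_rot: [3.141, -0.003, -3.12]
force: [-7.0, -1.5, 0.0]
grip_width: 0.0077
grip_force: 49.8
```

Wall contact came at cassette x = -0.081. The grip slackened briefly there, but the plate stayed held. I'll lower it on to the ledges and release.

>>> step_arm(
  plan=[
    {"dx": 0,"dy": 0,"dz": 0.01,"rx": 0,"ry": 0,"rz": 0,"claw": 1},
    {"dx": 0,"dy": 0,"dz": 0.01,"rx": 0,"ry": 0,"rz": 0,"claw": 1},
    {"dx": 0,"dy": 0,"dz": 0,"rx": 0,"ry": 0,"rz": 0,"claw": 1},
  ],
)

```text
time_s: 13.65
ee_pos: [0.56, -0.0668, 0.0018]
eef_rot: [3.141, -0.003, -3.12]
force: [-13.9, -0.3, 10.0]
grip_width: 0.0076
grip_force: 50.0
```

```bash
python3 - <<'E'
from h import *
incas();p,W,T=wrist();print(tongue(W,p))
E
```

```text
cas x,y -0.08 -0.0007 z 0.0018 yaw err 0.02 grip 0.0076 F [-13.9  -0.3  10. ] t 13.65
(595, 'droop deg', np.float64(-0.8323337752796756), 'top below TCP at x=0', np.float64(-0.008895408305356718))
```

>>> step_arm(
  plan=[
    {"dx": 0,"dy": 0,"dz": 0,"rx": 0,"ry": 0,"rz": 0,"claw": 0.8},
    {"dx": 0,"dy": 0,"dz": 0,"rx": 0,"ry": 0,"rz": 0,"claw": 0.6},
    {"dx": 0,"dy": 0,"dz": 0,"rx": 0,"ry": 0,"rz": 0,"claw": 0.6},
    {"dx": 0,"dy": 0,"dz": -0.2,"rx": 0,"ry": 0,"rz": 0,"claw": 0.6},
    {"dx": 0,"dy": 0,"dz": -0.3,"rx": 0,"ry": 0,"rz": 0,"claw": 0.6},
    {"dx": 0.2,"dy": 0,"dz": -0.4,"rx": 0,"ry": 0,"rz": 0,"claw": 0.6},
    {"dx": 0,"dy": 0,"dz": 0,"rx": 0,"ry": 0,"rz": 0,"claw": 0.6},
  ],
)

```text
time_s: 14.4
ee_pos: [0.5425, -0.0676, 0.0966]
eef_rot: [-3.14, 0.007, -3.12]
force: [-0.3, -0.3, 0.1]
grip_width: 0.0378
grip_force: 0.0
```

```bash
cat >> h.py <<'E'
def tabcas(c=(.558,-.066),z0=.012,z1=.03,r=.03,pw=None):
    p,W,T=pw or wrist();t=tab(p,W,c=c,z0=z0,z1=z1,r=r);d=t[1]-CA;k,s=np.cos(CY),np.sin(CY)
    print("tab px",t[0],"cas xy",(k*d[0]+s*d[1]).round(4),(-s*d[0]+k*d[1]).round(4),"size",np.round(t[2],1),"ang",round(t[3],1),"top z",t[4][2].round(4))
    return p,W,T
E
python3 - <<'E'
from h import *
incas();p,W,T=tabcas(z0=.018,z1=.04)
X=W.reshape(-1,3)
m=(abs(X[:,1]+.066)<.02)&(X[:,2]<.06)&(X[:,0]>.57)
for x in(.575,.59,.605,.62,.635,.65,.66,.668):
    k=m&(abs(X[:,0]-x)<.004);print(x,np.round(np.nanpercentile(X[k,2],[10,50,90]),4) if k.sum() else None)
E
```

```text
cas x,y -0.0975 -0.0011 z 0.0966 yaw err 0.01 grip 0.0378 F [-0.3 -0.3  0.1] t 14.4
tab px 235 cas xy -0.0824 -0.0012 size [22.9  7.4] ang 1.2 top z 0.0271
0.575 [-0.0022  0.0104  0.0121]
0.59 [-0.0021  0.0106  0.012 ]
0.605 [-0.0015  0.0102  0.0122]
0.62 [0.0106 0.0114 0.0123]
0.635 [0.0106 0.0114 0.0122]
0.65 [0.0106 0.0114 0.0121]
0.66 [0.0101 0.0102 0.0103]
0.668 [0.0431 0.0507 0.0582]
```

Plate in slot 1: tab at cassette x = -82.4 mm, lying flat at the right height. Next, plate 2.

>>> step_arm(
  plan=[
    {"dx": -0.02,"dy": 0.422,"dz": 0,"rx": 0,"ry": 0,"rz": 0,"claw": 0.6},
    {"dx": -0.02,"dy": 0.422,"dz": 0,"rx": 0,"ry": 0,"rz": 0,"claw": 0.6},
    {"dx": -0.02,"dy": 0.422,"dz": 0,"rx": 0,"ry": 0,"rz": 0,"claw": 0.6},
    {"dx": -0.02,"dy": 0.422,"dz": 0,"rx": 0,"ry": 0,"rz": 0,"claw": 0.6},
    {"dx": -0.025,"dy": 0.422,"dz": 0,"rx": 0,"ry": 0,"rz": 0,"claw": 0.6},
    {"dx": 0,"dy": 0,"dz": 0.3,"rx": 0,"ry": 0,"rz": -0.027,"claw": 0.6},
    {"dx": 0,"dy": 0,"dz": 0.3,"rx": 0,"ry": 0,"rz": 0,"claw": 0.6},
    {"dx": 0,"dy": 0,"dz": 0,"rx": 0,"ry": 0,"rz": 0,"claw": 0.6},
    {"dx": 0,"dy": 0,"dz": 0,"rx": 0,"ry": 0,"rz": 0,"claw": 0.6},
  ],
)

```text
time_s: 15.35
ee_pos: [0.5472, 0.1439, 0.0315]
eef_rot: [-3.141, -0.001, -3.077]
force: [0.3, 1.6, 0.8]
grip_width: 0.0376
grip_force: 0.0
```

```bash
python3 - <<'E'
from h import *
o=telemetry.get_obs();print(o["ee_pos"],o["eef_rot"])
p,W,T=wrist();print(tab(p,W,c=(.5484,.1436)))
E
```

```text
[0.54715378 0.14387762 0.031541  ] [-3.14143128e+00 -1.30824066e-03 -3.07740901e+00]
(np.int32(358), array([0.5478197 , 0.14383659]), (23.14723014831543, 7.300894737243652), 3.7174460887908936, array([0.54663402, 0.14379138, 0.01922658]))
```

>>> step_arm(
  plan=[
    {"dx": -0.007,"dy": 0,"dz": 0.18,"rx": 0,"ry": 0,"rz": 0,"claw": 0.6},
    {"dx": 0,"dy": 0,"dz": 0.185,"rx": 0,"ry": 0,"rz": 0,"claw": 0.6},
    {"dx": 0,"dy": 0,"dz": 0,"rx": 0,"ry": 0,"rz": 0,"claw": 0.7},
    {"dx": 0,"dy": 0,"dz": 0,"rx": 0,"ry": 0,"rz": 0,"claw": 1},
    {"dx": 0,"dy": 0,"dz": 0,"rx": 0,"ry": 0,"rz": 0,"claw": 1},
    {"dx": 0,"dy": 0,"dz": 0,"rx": 0,"ry": 0,"rz": 0,"claw": 1},
    {"dx": 0,"dy": 0,"dz": 0,"rx": 0,"ry": 0,"rz": 0,"claw": 1},
    {"dx": 0,"dy": 0,"dz": 0,"rx": 0,"ry": 0,"rz": 0,"claw": 1},
  ],
  grip_force=50,
)

```text
time_s: 16.2
ee_pos: [0.5486, 0.1441, -0.0036]
eef_rot: [3.141, 0.002, -3.077]
force: [-0.5, -0.5, 6.6]
grip_width: 0.007
grip_force: 50.0
```

>>> step_arm(
  plan=[
    {"dx": 0,"dy": 0,"dz": -0.1,"rx": 0,"ry": 0,"rz": 0,"claw": 1},
    {"dx": 0,"dy": 0,"dz": -0.2,"rx": 0,"ry": 0,"rz": 0,"claw": 1},
    {"dx": 0,"dy": 0,"dz": -0.1,"rx": 0,"ry": 0,"rz": 0,"claw": 1},
    {"dx": 0,"dy": 0,"dz": 0,"rx": 0,"ry": 0,"rz": 0,"claw": 1},
    {"dx": 0,"dy": 0,"dz": 0,"rx": 0,"ry": 0,"rz": 0,"claw": 1},
  ],
)

```text
time_s: 16.7
ee_pos: [0.5477, 0.144, 0.035]
eef_rot: [-3.142, -0.0, -3.077]
force: [-0.2, 0.2, -2.1]
grip_width: 0.0074
grip_force: 50.0
```

```bash
python3 - <<'E'
from h import *
incas();p,W,T=wrist();print(tongue(W,p))
o=telemetry.get_obs();print(o["ee_pos"],o["eef_rot"])
E
```

```text
cas x,y -0.0877 0.2103 z 0.035 yaw err 2.45 grip 0.0074 F [-0.2  0.2 -2.1] t 16.7
(571, 'droop deg', np.float64(0.6825261127202963), 'top below TCP at x=0', np.float64(-0.007632581027320663))
[0.54753025 0.14392508 0.03463413] [-3.14148298e+00 -8.80567062e-04 -3.07712289e+00]
```

>>> step_arm(
  plan=[
    {"dx": 0,"dy": 0,"dz": -0.03,"rx": 0,"ry": 0,"rz": 0.027,"claw": 1},
    {"dx": 0.4,"dy": 0,"dz": 0,"rx": 0,"ry": 0,"rz": 0,"claw": 1},
    {"dx": 0.4,"dy": 0,"dz": 0,"rx": 0,"ry": 0,"rz": 0,"claw": 1},
    {"dx": 0.4,"dy": 0,"dz": 0,"rx": 0,"ry": 0,"rz": 0,"claw": 1},
    {"dx": 0.4,"dy": -0.1,"dz": 0,"rx": 0,"ry": 0,"rz": 0,"claw": 1},
    {"dx": 0,"dy": -0.4,"dz": 0,"rx": 0,"ry": 0,"rz": 0,"claw": 1},
    {"dx": 0,"dy": -0.4,"dz": 0,"rx": 0,"ry": 0,"rz": 0,"claw": 1},
    {"dx": 0,"dy": -0.4,"dz": 0,"rx": 0,"ry": 0,"rz": 0,"claw": 1},
    {"dx": 0,"dy": -0.4,"dz": 0,"rx": 0,"ry": 0,"rz": 0,"claw": 1},
    {"dx": 0,"dy": -0.4,"dz": 0,"rx": 0,"ry": 0,"rz": 0,"claw": 1},
  ],
)

```text
time_s: 17.75
ee_pos: [0.392, -0.071, 0.0378]
eef_rot: [3.141, -0.001, -3.119]
force: [0.8, 1.1, -1.4]
grip_width: 0.0074
grip_force: 50.0
```

>>> step_arm(
  plan=[
    {"dx": 0,"dy": 0,"dz": 0,"rx": 0,"ry": 0,"rz": 0,"claw": 1},
    {"dx": 0,"dy": 0,"dz": 0,"rx": 0,"ry": 0,"rz": 0,"claw": 1},
  ],
)

```text
time_s: 17.95
ee_pos: [0.3921, -0.0698, 0.0377]
eef_rot: [3.141, -0.001, -3.122]
force: [-0.8, 0.1, -1.7]
grip_width: 0.0075
grip_force: 50.0
```

```bash
python3 - <<'E'
from h import *
incas();p,W,T=wrist();print(tongue(W,p))
E
```

```text
cas x,y -0.2479 0.0 z 0.0377 yaw err -0.11 grip 0.0075 F [-0.8  0.1 -1.7] t 17.95
(570, 'droop deg', np.float64(0.2480956170014831), 'top below TCP at x=0', np.float64(-0.0069958468514216676))
```

>>> step_arm(
  plan=[
    {"dx": -0.25,"dy": 0,"dz": 0,"rx": 0,"ry": 0,"rz": 0,"claw": 1},
    {"dx": -0.25,"dy": -0.004,"dz": 0,"rx": 0,"ry": 0,"rz": 0,"claw": 1},
    {"dx": -0.25,"dy": 0,"dz": 0,"rx": 0,"ry": 0,"rz": 0,"claw": 1},
    {"dx": -0.25,"dy": -0.004,"dz": 0,"rx": 0,"ry": 0,"rz": 0,"claw": 1},
    {"dx": 0,"dy": 0,"dz": 0,"rx": 0,"ry": 0,"rz": 0,"claw": 1},
  ],
)

```text
time_s: 18.5
ee_pos: [0.4945, -0.0665, 0.0379]
eef_rot: [3.142, 0.0, -3.117]
force: [0.2, -0.7, -0.5]
grip_width: 0.0073
grip_force: 50.0
```

>>> step_arm(
  plan=[
    {"dx": -0.15,"dy": 0,"dz": 0,"rx": 0,"ry": 0,"rz": 0,"claw": 1},
    {"dx": -0.15,"dy": 0,"dz": 0,"rx": 0,"ry": 0,"rz": 0,"claw": 1},
    {"dx": -0.15,"dy": 0,"dz": 0,"rx": 0,"ry": 0,"rz": 0,"claw": 1},
    {"dx": -0.1,"dy": 0,"dz": 0,"rx": 0,"ry": 0,"rz": 0,"claw": 1},
    {"dx": -0.05,"dy": 0,"dz": 0,"rx": 0,"ry": 0,"rz": 0,"claw": 1},
    {"dx": 0,"dy": 0,"dz": 0,"rx": 0,"ry": 0,"rz": 0,"claw": 1},
  ],
)

```text
time_s: 19.1
ee_pos: [0.5524, -0.0662, 0.038]
eef_rot: [3.141, -0.001, -3.119]
force: [-0.6, 1.1, -1.6]
grip_width: 0.0076
grip_force: 50.0
```

```bash
python3 - <<'E'
from h import *
incas();p,W,T=wrist();print(tongue(W,p))
E
```

```text
cas x,y -0.0876 0.0001 z 0.038 yaw err 0.06 grip 0.0076 F [-0.6  1.1 -1.6] t 19.1
(571, 'droop deg', np.float64(0.8901541974894713), 'top below TCP at x=0', np.float64(-0.007429664919568481))
```

>>> step_arm(
  plan=[
    {"dx": -0.03,"dy": 0,"dz": 0.03,"rx": 0,"ry": 0,"rz": 0,"claw": 1},
    {"dx": -0.02,"dy": 0,"dz": 0.02,"rx": 0,"ry": 0,"rz": 0,"claw": 1},
    {"dx": 0,"dy": 0,"dz": 0,"rx": 0,"ry": 0,"rz": 0,"claw": 1},
  ],
)

```text
time_s: 19.45
ee_pos: [0.5574, -0.0667, 0.0329]
eef_rot: [3.142, -0.001, -3.12]
force: [-0.6, -0.1, -1.2]
grip_width: 0.0073
grip_force: 50.0
```

>>> step_arm(
  plan=[
    {"dx": -0.015,"dy": 0,"dz": 0,"rx": 0,"ry": 0,"rz": 0,"claw": 1},
    {"dx": 0,"dy": 0,"dz": 0,"rx": 0,"ry": 0,"rz": 0,"claw": 1},
  ],
)

```text
time_s: 19.65
ee_pos: [0.5585, -0.0667, 0.033]
eef_rot: [3.142, -0.002, -3.12]
force: [-3.0, -0.6, -0.9]
grip_width: 0.0073
grip_force: 50.0
```

>>> step_arm(
  plan=[
    {"dx": -0.01,"dy": 0,"dz": 0,"rx": 0,"ry": 0,"rz": 0,"claw": 1},
    {"dx": 0,"dy": 0,"dz": 0,"rx": 0,"ry": 0,"rz": 0,"claw": 1},
  ],
)

```text
time_s: 19.85
ee_pos: [0.5585, -0.0667, 0.0327]
eef_rot: [3.141, -0.004, -3.12]
force: [-10.5, -1.1, 0.9]
grip_width: 0.0076
grip_force: 50.0
```

>>> step_arm(
  plan=[
    {"dx": -0.005,"dy": 0,"dz": 0,"rx": 0,"ry": 0,"rz": 0,"claw": 1},
    {"dx": 0,"dy": 0,"dz": 0.02,"rx": 0,"ry": 0,"rz": 0,"claw": 1},
    {"dx": 0,"dy": 0,"dz": 0,"rx": 0,"ry": 0,"rz": 0,"claw": 1},
  ],
)

```text
time_s: 20.15
ee_pos: [0.5582, -0.0666, 0.0304]
eef_rot: [3.141, -0.006, -3.12]
force: [-16.7, -2.0, 4.2]
grip_width: 0.0075
grip_force: 50.0
```

>>> step_arm(
  plan=[
    {"dx": 0,"dy": 0,"dz": 0.005,"rx": 0,"ry": 0,"rz": 0,"claw": 1},
    {"dx": 0,"dy": 0,"dz": 0,"rx": 0,"ry": 0,"rz": 0,"claw": 0.8},
    {"dx": 0,"dy": 0,"dz": 0,"rx": 0,"ry": 0,"rz": 0,"claw": 0.6},
    {"dx": 0,"dy": 0,"dz": 0,"rx": 0,"ry": 0,"rz": 0,"claw": 0.6},
    {"dx": 0,"dy": 0,"dz": -0.2,"rx": 0,"ry": 0,"rz": 0,"claw": 0.6},
    {"dx": 0,"dy": 0,"dz": -0.3,"rx": 0,"ry": 0,"rz": 0,"claw": 0.6},
    {"dx": 0.2,"dy": 0,"dz": -0.2,"rx": 0,"ry": 0,"rz": 0,"claw": 0.6},
    {"dx": 0,"dy": 0,"dz": 0,"rx": 0,"ry": 0,"rz": 0,"claw": 0.6},
  ],
)

```text
time_s: 20.95
ee_pos: [0.5409, -0.0672, 0.1035]
eef_rot: [-3.141, 0.004, -3.12]
force: [-0.8, -0.8, -0.6]
grip_width: 0.0376
grip_force: 0.0
```

```bash
python3 - <<'E'
from h import *
incas();p,W,T=tabcas(z0=.042,z1=.07)
X=W.reshape(-1,3)
m=(abs(X[:,1]+.066)<.02)&(X[:,2]<.09)&(X[:,0]>.57)
for x in(.575,.59,.605,.62,.635,.65,.66):
    k=m&(abs(X[:,0]-x)<.004);print(x,np.round(np.nanpercentile(X[k,2],[10,50,90]),4) if k.sum() else None)
E
```

```text
cas x,y -0.0991 -0.0006 z 0.1035 yaw err 0.01 grip 0.0376 F [-0.8 -0.8 -0.6] t 20.95
tab px 264 cas xy -0.0824 -0.0007 size [23.7  7. ] ang 1.4 top z 0.0531
0.575 [-0.002   0.0369  0.0379]
0.59 [-0.0018  0.037   0.0381]
0.605 [-0.0014  0.0368  0.038 ]
0.62 [0.0114 0.0372 0.0381]
0.635 [0.0367 0.0374 0.0382]
0.65 None
0.66 None
```

>>> step_arm(
  plan=[
    {"dx": -0.019,"dy": 0.411,"dz": 0,"rx": 0,"ry": 0,"rz": 0,"claw": 0.6},
    {"dx": -0.019,"dy": 0.411,"dz": 0,"rx": 0,"ry": 0,"rz": 0,"claw": 0.6},
    {"dx": -0.019,"dy": 0.411,"dz": 0,"rx": 0,"ry": 0,"rz": 0,"claw": 0.6},
    {"dx": -0.019,"dy": 0.411,"dz": 0,"rx": 0,"ry": 0,"rz": 0,"claw": 0.6},
    {"dx": -0.019,"dy": 0.411,"dz": 0,"rx": 0,"ry": 0,"rz": 0,"claw": 0.6},
    {"dx": -0.019,"dy": 0.411,"dz": 0,"rx": 0,"ry": 0,"rz": 0,"claw": 0.6},
    {"dx": -0.019,"dy": 0.411,"dz": 0,"rx": 0,"ry": 0,"rz": 0,"claw": 0.6},
    {"dx": -0.019,"dy": 0.411,"dz": 0.2,"rx": 0,"ry": 0,"rz": 0,"claw": 0.6},
    {"dx": 0,"dy": 0,"dz": 0.2,"rx": 0,"ry": 0,"rz": 0,"claw": 0.6},
    {"dx": 0,"dy": 0,"dz": 0,"rx": 0,"ry": 0,"rz": 0,"claw": 0.6},
  ],
)

```text
time_s: 22.0
ee_pos: [0.5468, 0.2625, 0.0567]
eef_rot: [-3.139, -0.006, -3.118]
force: [-0.8, -0.9, -0.1]
grip_width: 0.0377
grip_force: 0.0
```

```bash
python3 - <<'E'
from h import *
o=telemetry.get_obs();print(o["ee_pos"],o["eef_rot"])
p,W,T=wrist();print(tab(p,W,c=(.549,.262)))
P=[c for c in plate(p,W,(260,240,390,302)) if c[2][2]>.0 and c[2][2]<.008 and c[0]>15]
for c in P: print(c[0],c[1],c[2])
E
```

```text
[0.5467948  0.26245537 0.05668149] [-3.13947485 -0.00555829 -3.11782019]
(np.int32(292), array([0.55124017, 0.26233319]), (23.841930389404297, 7.866283416748047), 6.471567630767822, array([0.54993896, 0.26227158, 0.01900622]))
48 [303.6 272.4] [0.6075 0.2458 0.0015]
69 [351.5 284.3] [0.6168 0.2899 0.0038]
65 [307.2 287.5] [0.6212 0.2496 0.0038]
66 [329.3 285.9] [0.6193 0.2695 0.0038]
33 [330.7 299.7] [0.6342 0.2715 0.0036]
48 [352.4 298.8] [0.632  0.2912 0.0037]
16 [309.  300.6] [0.6348 0.2515 0.0035]
```

>>> step_arm(
  plan=[
    {"dx": -0.044,"dy": 0,"dz": 0.1,"rx": 0,"ry": 0,"rz": -0.055,"claw": 0.6},
    {"dx": 0,"dy": 0,"dz": 0.2,"rx": 0,"ry": 0,"rz": 0,"claw": 0.6},
    {"dx": 0,"dy": 0,"dz": 0.2,"rx": 0,"ry": 0,"rz": 0,"claw": 0.6},
    {"dx": 0,"dy": 0,"dz": 0.107,"rx": 0,"ry": 0,"rz": 0,"claw": 0.6},
    {"dx": 0,"dy": 0,"dz": 0,"rx": 0,"ry": 0,"rz": 0,"claw": 0.7},
    {"dx": 0,"dy": 0,"dz": 0,"rx": 0,"ry": 0,"rz": 0,"claw": 1},
    {"dx": 0,"dy": 0,"dz": 0,"rx": 0,"ry": 0,"rz": 0,"claw": 1},
    {"dx": 0,"dy": 0,"dz": 0,"rx": 0,"ry": 0,"rz": 0,"claw": 1},
    {"dx": 0,"dy": 0,"dz": 0,"rx": 0,"ry": 0,"rz": 0,"claw": 1},
    {"dx": 0,"dy": 0,"dz": 0,"rx": 0,"ry": 0,"rz": 0,"claw": 1},
  ],
  grip_force=50,
)

```text
time_s: 23.05
ee_pos: [0.5534, 0.2623, 0.0009]
eef_rot: [3.141, 0.001, -3.033]
force: [-1.2, -1.3, 6.2]
grip_width: 0.007
grip_force: 50.0
```

>>> step_arm(
  plan=[
    {"dx": 0,"dy": 0,"dz": -0.1,"rx": 0,"ry": 0,"rz": 0,"claw": 1},
    {"dx": 0,"dy": 0,"dz": -0.2,"rx": 0,"ry": 0,"rz": 0,"claw": 1},
    {"dx": 0,"dy": 0,"dz": -0.25,"rx": 0,"ry": 0,"rz": 0,"claw": 1},
    {"dx": 0,"dy": 0,"dz": -0.1,"rx": 0,"ry": 0,"rz": 0.055,"claw": 1},
    {"dx": 0,"dy": 0,"dz": 0,"rx": 0,"ry": 0,"rz": 0,"claw": 1},
    {"dx": 0,"dy": 0,"dz": 0,"rx": 0,"ry": 0,"rz": 0,"claw": 1},
  ],
)

```text
time_s: 23.65
ee_pos: [0.5527, 0.2621, 0.0648]
eef_rot: [-3.141, -0.0, -3.117]
force: [-0.1, 0.2, -1.4]
grip_width: 0.0072
grip_force: 50.0
```

```bash
python3 - <<'E'
from h import *
incas();p,W,T=wrist();print(tongue(W,p))
E
```

```text
cas x,y -0.0802 0.3283 z 0.0648 yaw err 0.14 grip 0.0072 F [-0.1  0.2 -1.4] t 23.65
(620, 'droop deg', np.float64(0.790231915263199), 'top below TCP at x=0', np.float64(-0.0030054634638181))
```

>>> step_arm(
  plan=[
    {"dx": 0.35,"dy": 0,"dz": -0.03,"rx": 0,"ry": 0,"rz": 0.0015,"claw": 1},
    {"dx": 0.35,"dy": -0.25,"dz": 0,"rx": 0,"ry": 0,"rz": 0,"claw": 1},
    {"dx": 0.35,"dy": -0.25,"dz": 0,"rx": 0,"ry": 0,"rz": 0,"claw": 1},
    {"dx": 0.35,"dy": -0.25,"dz": 0,"rx": 0,"ry": 0,"rz": 0,"claw": 1},
    {"dx": 0.3,"dy": -0.25,"dz": 0,"rx": 0,"ry": 0,"rz": 0,"claw": 1},
    {"dx": 0,"dy": -0.4,"dz": 0,"rx": 0,"ry": 0,"rz": 0,"claw": 1},
    {"dx": 0,"dy": -0.4,"dz": 0,"rx": 0,"ry": 0,"rz": 0,"claw": 1},
    {"dx": 0,"dy": -0.4,"dz": 0,"rx": 0,"ry": 0,"rz": 0,"claw": 1},
    {"dx": 0,"dy": -0.4,"dz": 0,"rx": 0,"ry": 0,"rz": 0,"claw": 1},
    {"dx": 0,"dy": -0.4,"dz": 0,"rx": 0,"ry": 0,"rz": 0,"claw": 1},
  ],
)

```text
time_s: 24.7
ee_pos: [0.3882, -0.0428, 0.0676]
eef_rot: [3.141, -0.001, -3.12]
force: [-0.2, -0.3, -1.1]
grip_width: 0.0071
grip_force: 50.0
```

>>> step_arm(
  plan=[
    {"dx": 0,"dy": -0.28,"dz": 0,"rx": 0,"ry": 0,"rz": 0,"claw": 1},
    {"dx": 0,"dy": 0,"dz": 0,"rx": 0,"ry": 0,"rz": 0,"claw": 1},
    {"dx": 0,"dy": 0,"dz": 0,"rx": 0,"ry": 0,"rz": 0,"claw": 1},
  ],
)

```text
time_s: 25.0
ee_pos: [0.3889, -0.0692, 0.0675]
eef_rot: [3.141, -0.001, -3.122]
force: [0.0, 1.2, -1.6]
grip_width: 0.007
grip_force: 50.0
```

```bash
python3 - <<'E'
from h import *
incas();p,W,T=wrist();print(tongue(W,p))
E
```

```text
cas x,y -0.2511 0.0007 z 0.0675 yaw err -0.14 grip 0.007 F [ 0.   1.2 -1.6] t 25.0
(618, 'droop deg', np.float64(0.6390362981776307), 'top below TCP at x=0', np.float64(-0.0024060268971203645))
```

>>> step_arm(
  plan=[
    {"dx": -0.25,"dy": -0.007,"dz": 0,"rx": 0,"ry": 0,"rz": 0,"claw": 1},
    {"dx": -0.25,"dy": -0.004,"dz": 0,"rx": 0,"ry": 0,"rz": 0,"claw": 1},
    {"dx": -0.25,"dy": 0,"dz": 0,"rx": 0,"ry": 0,"rz": 0,"claw": 1},
    {"dx": -0.25,"dy": -0.004,"dz": 0,"rx": 0,"ry": 0,"rz": 0,"claw": 1},
    {"dx": 0,"dy": 0,"dz": 0,"rx": 0,"ry": 0,"rz": 0,"claw": 1},
  ],
)

```text
time_s: 25.55
ee_pos: [0.4912, -0.0673, 0.0677]
eef_rot: [3.142, 0.0, -3.119]
force: [1.1, 0.8, 0.0]
grip_width: 0.0073
grip_force: 50.0
```

>>> step_arm(
  plan=[
    {"dx": -0.15,"dy": 0,"dz": 0,"rx": 0,"ry": 0,"rz": 0,"claw": 1},
    {"dx": -0.15,"dy": 0,"dz": 0,"rx": 0,"ry": 0,"rz": 0,"claw": 1},
    {"dx": -0.15,"dy": 0,"dz": 0,"rx": 0,"ry": 0,"rz": 0,"claw": 1},
    {"dx": -0.1,"dy": 0,"dz": 0,"rx": 0,"ry": 0,"rz": 0,"claw": 1},
    {"dx": -0.08,"dy": 0,"dz": 0,"rx": 0,"ry": 0,"rz": 0,"claw": 1},
    {"dx": 0,"dy": 0,"dz": 0,"rx": 0,"ry": 0,"rz": 0,"claw": 1},
  ],
)

```text
time_s: 26.15
ee_pos: [0.5526, -0.0671, 0.0679]
eef_rot: [3.142, -0.0, -3.121]
force: [-0.8, -0.1, -0.7]
grip_width: 0.0071
grip_force: 50.0
```

```bash
python3 - <<'E'
from h import *
incas();p,W,T=wrist();print(tongue(W,p))
E
```

```text
cas x,y -0.0874 -0.0008 z 0.0679 yaw err -0.07 grip 0.0071 F [-0.8 -0.1 -0.7] t 26.15
(620, 'droop deg', np.float64(0.8281565286616609), 'top below TCP at x=0', np.float64(-0.002637243150624715))
```

>>> step_arm(
  plan=[
    {"dx": -0.03,"dy": 0,"dz": 0.02,"rx": 0,"ry": 0,"rz": 0,"claw": 1},
    {"dx": -0.025,"dy": 0,"dz": 0.02,"rx": 0,"ry": 0,"rz": 0,"claw": 1},
    {"dx": 0,"dy": 0,"dz": 0,"rx": 0,"ry": 0,"rz": 0,"claw": 1},
  ],
)

```text
time_s: 26.5
ee_pos: [0.5578, -0.0674, 0.0637]
eef_rot: [3.142, -0.0, -3.122]
force: [-0.1, -1.0, -1.0]
grip_width: 0.0073
grip_force: 50.0
```

>>> step_arm(
  plan=[
    {"dx": -0.01,"dy": 0,"dz": 0,"rx": 0,"ry": 0,"rz": 0,"claw": 1},
    {"dx": 0,"dy": 0,"dz": 0,"rx": 0,"ry": 0,"rz": 0,"claw": 1},
  ],
)

```text
time_s: 26.7
ee_pos: [0.5589, -0.0674, 0.0641]
eef_rot: [-3.142, 0.0, -3.122]
force: [-0.6, -0.0, -0.7]
grip_width: 0.0071
grip_force: 50.0
```

>>> step_arm(
  plan=[
    {"dx": -0.01,"dy": 0,"dz": 0,"rx": 0,"ry": 0,"rz": 0,"claw": 1},
    {"dx": 0,"dy": 0,"dz": 0,"rx": 0,"ry": 0,"rz": 0,"claw": 1},
  ],
)

```text
time_s: 26.9
ee_pos: [0.56, -0.0674, 0.0641]
eef_rot: [-3.142, 0.0, -3.122]
force: [-0.6, -0.4, -0.5]
grip_width: 0.0072
grip_force: 50.0
```

>>> step_arm(
  plan=[
    {"dx": -0.01,"dy": 0,"dz": 0,"rx": 0,"ry": 0,"rz": 0,"claw": 1},
    {"dx": 0,"dy": 0,"dz": 0,"rx": 0,"ry": 0,"rz": 0,"claw": 1},
  ],
)

```text
time_s: 27.1
ee_pos: [0.5602, -0.0675, 0.0637]
eef_rot: [3.142, -0.002, -3.122]
force: [-5.3, 0.1, 0.3]
grip_width: 0.0072
grip_force: 50.0
```

>>> step_arm(
  plan=[
    {"dx": -0.008,"dy": 0,"dz": 0,"rx": 0,"ry": 0,"rz": 0,"claw": 1},
    {"dx": 0,"dy": 0,"dz": 0,"rx": 0,"ry": 0,"rz": 0,"claw": 1},
  ],
)

```text
time_s: 27.3
ee_pos: [0.5601, -0.0675, 0.0634]
eef_rot: [3.141, -0.004, -3.122]
force: [-10.6, -2.5, 1.4]
grip_width: 0.0072
grip_force: 50.0
```

>>> step_arm(
  plan=[
    {"dx": -0.005,"dy": 0,"dz": 0.01,"rx": 0,"ry": 0,"rz": 0,"claw": 1},
    {"dx": 0,"dy": 0,"dz": 0.01,"rx": 0,"ry": 0,"rz": 0,"claw": 1},
    {"dx": 0,"dy": 0,"dz": 0,"rx": 0,"ry": 0,"rz": 0,"claw": 1},
  ],
)

```text
time_s: 27.6
ee_pos: [0.5599, -0.0675, 0.0611]
eef_rot: [3.141, -0.006, -3.122]
force: [-14.5, -2.2, 3.2]
grip_width: 0.007
grip_force: 50.0
```

>>> step_arm(
  plan=[
    {"dx": 0,"dy": 0,"dz": 0.005,"rx": 0,"ry": 0,"rz": 0,"claw": 1},
    {"dx": 0,"dy": 0,"dz": 0,"rx": 0,"ry": 0,"rz": 0,"claw": 0.8},
    {"dx": 0,"dy": 0,"dz": 0,"rx": 0,"ry": 0,"rz": 0,"claw": 0.6},
    {"dx": 0,"dy": 0,"dz": 0,"rx": 0,"ry": 0,"rz": 0,"claw": 0.6},
    {"dx": 0,"dy": 0,"dz": -0.2,"rx": 0,"ry": 0,"rz": 0,"claw": 0.6},
    {"dx": 0,"dy": 0,"dz": -0.3,"rx": 0,"ry": 0,"rz": 0,"claw": 0.6},
    {"dx": 0.2,"dy": 0,"dz": -0.3,"rx": 0,"ry": 0,"rz": 0,"claw": 0.6},
    {"dx": 0.2,"dy": 0,"dz": 0,"rx": 0,"ry": 0,"rz": 0,"claw": 0.6},
    {"dx": 0,"dy": 0,"dz": 0,"rx": 0,"ry": 0,"rz": 0,"claw": 0.6},
  ],
)

```text
time_s: 28.5
ee_pos: [0.5215, -0.0682, 0.1426]
eef_rot: [-3.141, 0.002, -3.122]
force: [-0.4, 0.7, -0.2]
grip_width: 0.0377
grip_force: 0.0
```

```bash
python3 - <<'E'
from h import *
incas();p,W,T=tabcas(z0=.068,z1=.095)
X=W.reshape(-1,3)
m=(abs(X[:,1]+.066)<.02)&(X[:,2]<.09)&(X[:,0]>.57)
for x in(.575,.59,.605,.62,.635,.65,.66):
    k=m&(abs(X[:,0]-x)<.004);print(x,np.round(np.nanpercentile(X[k,2],[10,50,90]),4) if k.sum() else None)
t=viewer.camera("top")
for n in("keeper","keeper_grip"): print(n,[(round(d["score"],2),[round(float(v)) for v in d["rect"]]) for d in viewer.recognise(n,t)][:3])
o=t["img"][130:260,190:440];cv2.imwrite("pics/t2.png",cv2.resize(o,(800,416),interpolation=cv2.INTER_CUBIC)[:,:,::-1])
E
```

```text
cas x,y -0.1186 -0.0012 z 0.1426 yaw err -0.13 grip 0.0377 F [-0.4  0.7 -0.2] t 28.5
tab px 221 cas xy -0.0821 -0.0018 size [24.4  6.5] ang 1.2 top z 0.079
0.575 [-0.0019  0.0629  0.0641]
0.59 [-0.0021  0.0629  0.064 ]
0.605 [-0.0009  0.0628  0.064 ]
0.62 [0.0116 0.0629 0.0641]
0.635 None
0.65 None
0.66 None
keeper [(0.8, [364, 196, 412, 236])]
keeper_grip [(0.58, [361, 195, 411, 232])]
```

View pics/t2.png

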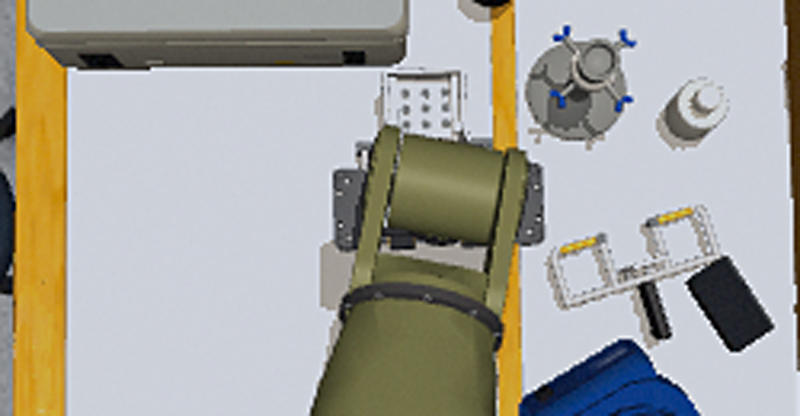

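All three plates are home and the bench is clear of plates. The keeper has been knocked slightly and now sits with its grip at about (655,315) in the crop, so I'll look at it from close up.

>>> step_arm(
  plan=[
    {"dx": 0.19,"dy": -0.376,"dz": -0.12,"rx": 0,"ry": 0,"rz": 0,"claw": 0.5},
    {"dx": 0.19,"dy": -0.376,"dz": -0.12,"rx": 0,"ry": 0,"rz": 0,"claw": 0.5},
    {"dx": 0.19,"dy": -0.376,"dz": -0.12,"rx": 0,"ry": 0,"rz": 0,"claw": 0.5},
    {"dx": 0.19,"dy": -0.376,"dz": -0.12,"rx": 0,"ry": 0,"rz": 0,"claw": 0.5},
    {"dx": 0.19,"dy": -0.376,"dz": -0.12,"rx": 0,"ry": 0,"rz": 0,"claw": 0.5},
    {"dx": 0,"dy": 0,"dz": 0,"rx": 0,"ry": 0,"rz": 0,"claw": 0.5},
    {"dx": 0,"dy": 0,"dz": 0,"rx": 0,"ry": 0,"rz": 0,"claw": 0.5},
  ],
)

```text
time_s: 29.4
ee_pos: [0.431, -0.2584, 0.2011]
eef_rot: [3.141, -0.0, -3.124]
force: [-0.0, -0.2, -0.5]
grip_width: 0.047
grip_force: 0.0
```

```bash
cat >> h.py <<'E'
def keeper(pw=None,c=(.435,-.285)):
    p,W,T=pw or wrist();g=p["img"].max(2)
    m=(g<95)&(W[...,2]>.045)&(W[...,2]<.066)&(np.hypot(W[...,0]-c[0],W[...,1]-c[1])<.07)
    n,l,s,_=cv2.connectedComponentsWithStats(m.astype(np.uint8),connectivity=8)
    k=1+s[1:,4].argmax();Q=W[l==k];(cx,cy),(w,h),a=cv2.minAreaRect((Q[:,:2]*1000).astype(np.float32))
    print("grip top",s[k,4],(cx/1000,cy/1000),(w,h),a,np.median(Q[:,2]))
    return p,W,T
E
python3 - <<'E'
from h import *
o=telemetry.get_obs();print(o["ee_pos"],o["eef_rot"])
p,W,T=keeper();pickle.dump((p,W,T),open("w6.pkl","wb"))
H,C=ortho(W,p["img"],.33,.57,-.45,-.15,.001)
cv2.imwrite("pics/w6.png",p["img"][:,:,::-1])
cv2.imwrite("pics/o6.png",cv2.resize(np.hstack([C[:,:,::-1],cv2.cvtColor((np.nan_to_num(H)*2200).clip(0,255).astype(np.uint8),cv2.COLOR_GRAY2BGR)]),None,fx=1.33,fy=1.33,interpolation=0))
E
```

```text
[ 0.43103537 -0.25843493  0.2010696 ] [ 3.14107185e+00 -4.24469636e-04 -3.12355795e+00]
grip top 575 (0.437839111328125, -0.2945950317382813) (60.02381134033203, 12.176739692687988) 16.064308166503906 0.05595482263020368
```

View pics/o6.png

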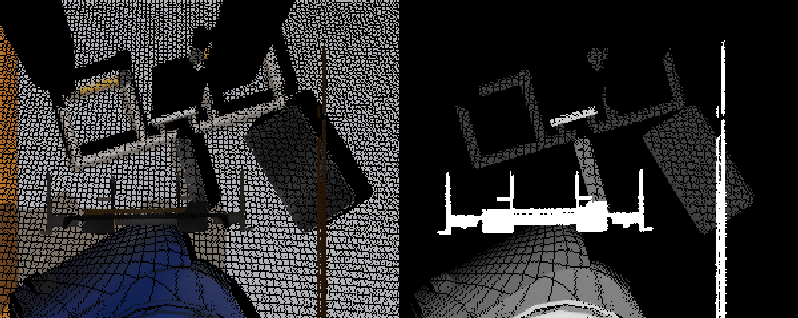

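The ortho view shows the grip's top as a clean 60×12 rectangle at yaw 16°. A tall thin edge at y≈-0.39 could be the wooden wall, so I'll measure its height and the heights of the neighbours before going in.

```bash
python3 - <<'E'
from h import *
p,W,T=pickle.load(open("w6.pkl","rb"));X=W.reshape(-1,3);X=X[np.isfinite(X[:,2])]
k=(X[:,1]<-.37)&(X[:,1]>-.42)&(X[:,2]>.02)&(X[:,0]>.3)&(X[:,0]<.6)
Q=X[k];print(len(Q),np.percentile(Q,[1,50,99],0).round(3))
t=pickle.load(open("top0.pkl","rb"));V=world(t).reshape(-1,3)
for x in(.35,.45,.55):
    for y in np.arange(-.46,-.36,.01):
        k=(abs(V[:,0]-x)<.02)&(abs(V[:,1]-y)<.005);print(round(y,2),np.nanmax(V[k,2]).round(3) if k.any() else None,end=" ")
    print()
# blue device and block heights
for n,b in(("block",(.40,.47,-.40,-.33)),("blue",(.33,.42,-.33,-.15))):
    k=(V[:,0]>b[0])&(V[:,0]<b[1])&(V[:,1]>b[2])&(V[:,1]<b[3]);print(n,np.nanpercentile(V[k,2],[50,99]).round(3))
for x in(.37,.38,.39,.40,.41,.42):
    k=(abs(V[:,0]-x)<.005)&(V[:,1]>-.33)&(V[:,1]<-.18);print(x,np.nanmax(V[k,2]).round(3))
E
```

```text
33451 [[ 0.305 -0.397  0.03 ]
 [ 0.384 -0.393  0.236]
 [ 0.518 -0.376  0.275]]
-0.46 0.676 -0.45 0.676 -0.44 0.675 -0.43 0.678 -0.42 0.677 -0.41 0.678 -0.4 0.679 -0.39 0.678 -0.38 0.006 -0.37 0.008 -0.36 0.011 
-0.46 0.717 -0.45 0.716 -0.44 0.717 -0.43 0.715 -0.42 0.716 -0.41 0.715 -0.4 0.679 -0.39 0.678 -0.38 0.041 -0.37 0.044 -0.36 0.042 
-0.46 0.726 -0.45 0.726 -0.44 0.727 -0.43 0.724 -0.42 0.726 -0.41 0.722 -0.4 0.683 -0.39 0.68 -0.38 0.01 -0.37 0.007 -0.36 0.026 
block [0.572 0.678]
blue [0.027 0.102]
0.37 0.067
0.38 0.056
0.39 0.052
0.4 0.043
0.41 0.027
0.42 0.062
```

>>> step_arm(
  plan=[
    {"dx": 0,"dy": 0,"dz": 0,"rx": 0,"ry": 0,"rz": -0.0835,"claw": 0.6},
    {"dx": 0,"dy": 0,"dz": 0,"rx": 0,"ry": 0,"rz": -0.0835,"claw": 0.6},
    {"dx": -0.05,"dy": -0.183,"dz": 0.3,"rx": 0,"ry": 0,"rz": 0,"claw": 0.6},
    {"dx": -0.055,"dy": -0.183,"dz": 0.3,"rx": 0,"ry": 0,"rz": 0,"claw": 0.6},
    {"dx": 0,"dy": 0,"dz": 0.35,"rx": 0,"ry": 0,"rz": 0,"claw": 0.6},
    {"dx": 0,"dy": 0,"dz": 0,"rx": 0,"ry": 0,"rz": 0,"claw": 0.6},
    {"dx": 0,"dy": 0,"dz": 0,"rx": 0,"ry": 0,"rz": 0,"claw": 0.6},
  ],
)

```text
time_s: 30.15
ee_pos: [0.4517, -0.2892, 0.1069]
eef_rot: [3.141, -0.001, -2.858]
force: [-0.3, -0.1, 0.4]
grip_width: 0.0376
grip_force: 0.0
```

```bash
python3 - <<'E'
from h import *
o=telemetry.get_obs();print(o["ee_pos"],np.degrees(o["eef_rot"]))
p,W,T=keeper();pickle.dump((p,W,T),open("w7.pkl","wb"))
X=W.reshape(-1,3);X=X[np.isfinite(X[:,2])]
k=(X[:,1]<-.38)&(X[:,1]>-.42)&(X[:,2]>.06)&(X[:,0]>.35)&(X[:,0]<.6);Q=X[k]
print(len(Q),np.percentile(Q,[1,50,99],0).round(4))
cv2.imwrite("pics/w7.png",p["img"][:,:,::-1])
E
```

```text
[ 0.45167985 -0.28923829  0.10686759] [ 1.79945089e+02 -3.73125843e-02 -1.63761000e+02]
grip top 1036 (0.437614990234375, -0.29500775146484376) (59.067474365234375, 11.884639739990234) 16.43243408203125 0.056018186115001214
12241 [[ 0.3726 -0.3944  0.2014]
 [ 0.4072 -0.393   0.2088]
 [ 0.4562 -0.3887  0.2175]]
```

View pics/w7.png

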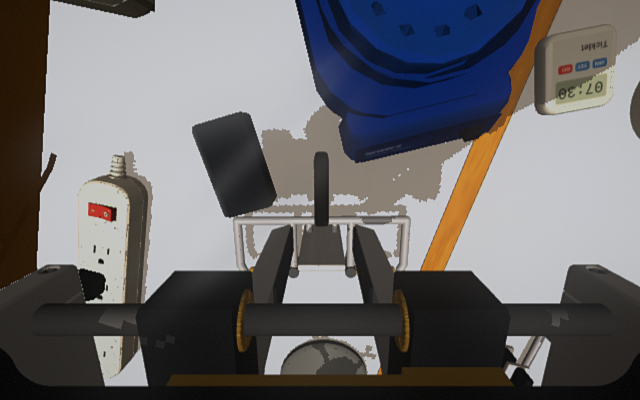

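The wrist view shows the grip end-on and centred between the fingers at (321,185), with the black block at (235,160) clear of them. Clearance to the wall is about 8 mm. Going down to grip.

>>> step_arm(
  plan=[
    {"dx": 0,"dy": -0.016,"dz": 0.25,"rx": 0,"ry": 0,"rz": 0,"claw": 0.6},
    {"dx": 0,"dy": 0,"dz": 0.3,"rx": 0,"ry": 0,"rz": 0,"claw": 0.6},
    {"dx": 0,"dy": 0,"dz": 0.3,"rx": 0,"ry": 0,"rz": 0,"claw": 0.6},
    {"dx": 0,"dy": 0,"dz": 0.13,"rx": 0,"ry": 0,"rz": 0,"claw": 0.6},
    {"dx": 0,"dy": 0,"dz": 0,"rx": 0,"ry": 0,"rz": 0,"claw": 0.7},
    {"dx": 0,"dy": 0,"dz": 0,"rx": 0,"ry": 0,"rz": 0,"claw": 1},
    {"dx": 0,"dy": 0,"dz": 0,"rx": 0,"ry": 0,"rz": 0,"claw": 1},
    {"dx": 0,"dy": 0,"dz": 0,"rx": 0,"ry": 0,"rz": 0,"claw": 1},
    {"dx": 0,"dy": 0,"dz": 0,"rx": 0,"ry": 0,"rz": 0,"claw": 1},
  ],
  grip_force=55,
)

```text
time_s: 31.1
ee_pos: [0.4524, -0.2921, 0.01]
eef_rot: [-3.14, 0.001, -2.859]
force: [0.0, 2.0, 8.2]
grip_width: 0.0114
grip_force: 55.0
```

```bash
python3 - <<'E'
from h import *
incas();o=telemetry.get_obs();print(o["ee_pos"],np.degrees(o["eef_rot"]),o["grip_force"],o["moment"])
E
```

```text
cas x,y -0.1925 -0.2236 z 0.01 yaw err 14.94 grip 0.0114 F [0.  2.  8.2] t 31.1
[ 0.45239094 -0.2921187   0.01001188] [-1.79894975e+02  7.87372991e-02 -1.63814969e+02] 54.981547594070435 [0.30815286 0.17227366 0.2349896 ]
```

Gripped at 11.4 mm. Lifting it clear of its neighbours, then moving away from the wall and squaring it up.

>>> step_arm(
  plan=[
    {"dx": 0,"dy": 0,"dz": -0.15,"rx": 0,"ry": 0,"rz": 0,"claw": 1},
    {"dx": 0,"dy": 0,"dz": -0.2,"rx": 0,"ry": 0,"rz": 0,"claw": 1},
    {"dx": 0,"dy": 0,"dz": -0.2,"rx": 0,"ry": 0,"rz": 0,"claw": 1},
    {"dx": 0,"dy": 0,"dz": -0.2,"rx": 0,"ry": 0,"rz": 0,"claw": 1},
    {"dx": -0.03,"dy": 0.34,"dz": 0,"rx": 0,"ry": 0,"rz": 0,"claw": 1},
    {"dx": -0.03,"dy": 0.34,"dz": 0,"rx": 0,"ry": 0,"rz": 0,"claw": 1},
    {"dx": -0.03,"dy": 0.34,"dz": 0,"rx": 0,"ry": 0,"rz": 0,"claw": 1},
    {"dx": 0,"dy": 0,"dz": 0,"rx": 0,"ry": 0,"rz": 0.083,"claw": 1},
    {"dx": 0,"dy": 0,"dz": 0,"rx": 0,"ry": 0,"rz": 0.083,"claw": 1},
    {"dx": 0,"dy": 0,"dz": 0,"rx": 0,"ry": 0,"rz": 0,"claw": 1},
  ],
)

```text
time_s: 32.1
ee_pos: [0.432, -0.1911, 0.084]
eef_rot: [-3.141, 0.001, -3.122]
force: [0.0, -0.6, -1.8]
grip_width: 0.0117
grip_force: 55.0
```

```bash
python3 - <<'E'
from h import *
incas();p,W,T=wrist();pickle.dump((p,W,T),open("w8.pkl","wb"))
o=telemetry.get_obs();print(o["moment"])
R=Rn.from_euler("xyz",o["eef_rot"]).as_matrix();L=(W-o["ee_pos"])@R
# cross bar: x in tool about -(33) ahead, both sides
for s in(1,-1):
    for y in(.03,.045,.06):
        m=(abs(L[...,1]-s*y)<.005)&(L[...,0]<-.02)&(L[...,0]>-.045)&(L[...,2]<.03)&(L[...,2]>-.05)
        print(s*y,m.sum(),np.nanmedian(L[m],0).round(4) if m.any() else None)
m=(abs(L[...,1])<.005)&(L[...,0]>.01)&(L[...,0]<.06)&(L[...,2]>-.07)&(L[...,2]<0);Q=L[m]
print("grip top fit",len(Q),np.degrees(np.arctan(np.polyfit(Q[:,0],Q[:,2],1)[0])),np.median(Q[:,2]),Q[:,0].max(),np.median(Q[:,1]))
E
```

```text
cas x,y -0.2107 -0.1222 z 0.084 yaw err -0.13 grip 0.0117 F [ 0.  -0.6 -1.8] t 32.1
[0.05752833 0.01187575 0.01845629]
0.03 0 None
0.045 0 None
0.06 0 None
-0.03 0 None
-0.045 0 None
-0.06 0 None
grip top fit 1494 17.533691823651232 -0.046306044110161856 0.04449016075565376 5.858587313924207e-05
```

```bash
python3 - <<'E'
from h import *
p,W,T=pickle.load(open("w8.pkl","rb"));o=telemetry.get_obs()
R=Rn.from_euler("xyz",o["eef_rot"]).as_matrix();L=(W-o["ee_pos"])@R
m=(abs(L[...,1])<.005)&(L[...,0]>.011)&(L[...,0]<.043)&(L[...,2]>-.053)&(L[...,2]<-.042);Q=L[m]
print("grip top",len(Q),np.degrees(np.arctan(np.polyfit(Q[:,0],Q[:,2],1)[0])),np.median(Q[:,2]))
cv2.imwrite("pics/w8.png",p["img"][:,:,::-1])
# grey bright raised things ahead
for y0 in(-.08,-.07,-.055,-.045,.045,.055,.07,.08):
    m=(abs(L[...,1]-y0)<.003)&(L[...,0]<0)&(L[...,0]>-.1)&(L[...,2]<.03)&(L[...,2]>-.06);q=L[m]
    print(y0,len(q),np.median(q,0).round(4) if len(q) else None)
E
```

```text
grip top 1193 0.06840500412032781 -0.046466499948194136
-0.08 339 [-0.0267 -0.0797 -0.0199]
-0.07 115 [-0.0176 -0.07   -0.0197]
-0.055 58 [-0.0164 -0.0551 -0.0187]
-0.045 57 [-0.0165 -0.0449 -0.0187]
0.045 68 [-0.0165  0.0449 -0.0183]
0.055 69 [-0.0166  0.055  -0.0187]
0.07 120 [-0.0179  0.0699 -0.0198]
0.08 321 [-0.0269  0.0794 -0.02  ]
```

View pics/w8.png

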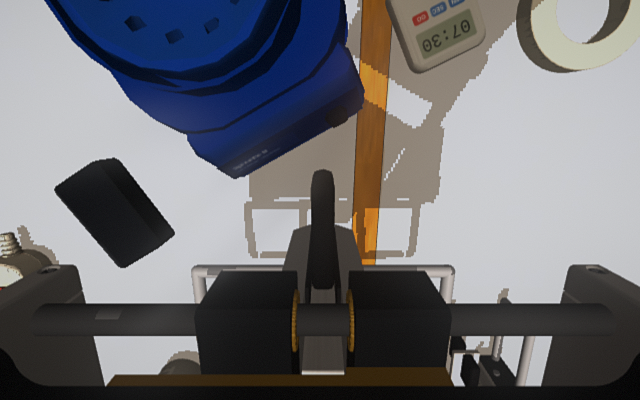

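The keeper hangs level, with the cross bar at row 268 symmetric about the grip. The bar looks closer to the TCP than I expected, so I'll check the keeper's geometry against the earlier clear view.

```bash
python3 - <<'E'
from h import *
c=np.array([.4377,-.2948]);a=np.radians(16.2);R2=np.array([[np.cos(a),np.sin(a)],[-np.sin(a),np.cos(a)]])
p,W,T=pickle.load(open("w6.pkl","rb"));img=p["img"].astype(int)
K=W.copy();K[...,:2]=(W[...,:2]-c)@R2.T
K[...,0]+=-.007  # keeper_grip frame
K=np.where(np.isfinite(K),K,9)
def st(n,m):
    q=K[m];print(n,len(q),np.percentile(q,[2,50,98],0).round(4).tolist() if len(q) else None)
z=(K[...,2]>.018)&(K[...,2]<.04)
for y in(-.07,-.05,-.04,.04,.05,.06,.07): st(f"bar y={y}",z&(abs(K[...,1]-y)<.003)&(K[...,0]>.02)&(K[...,0]<.06))
yel=(img[...,0]-img[...,2]>60)&z&(abs(K[...,1])<.09)&(K[...,0]>.03)&(K[...,0]<.12)
st("gateL",yel&(K[...,1]>0));st("gateR",yel&(K[...,1]<0))
st("panel",(K[...,2]>.085)&(K[...,2]<.105)&(abs(K[...,1])<.02)&(K[...,0]>.03)&(K[...,0]<.09))
st("armL",z&(abs(K[...,1]-.08)<.006)&(K[...,0]>.02)&(K[...,0]<.12));st("armR",z&(abs(K[...,1]+.08)<.006)&(K[...,0]>.02)&(K[...,0]<.12))
g=(p["img"].max(2)<95)&(abs(K[...,1])<.01)&(K[...,2]>.05)&(K[...,2]<.06);st("grip",g)
E
```

```text
bar y=-0.07 29 [[0.022, -0.0727, 0.0262], [0.027, -0.0704, 0.0296], [0.0306, -0.0672, 0.0312]]
bar y=-0.05 25 [[0.0235, -0.0524, 0.0262], [0.0263, -0.0496, 0.0295], [0.0307, -0.0473, 0.0306]]
bar y=-0.04 32 [[0.0233, -0.0427, 0.0258], [0.0265, -0.0398, 0.0295], [0.031, -0.0372, 0.0317]]
bar y=0.04 31 [[0.023, 0.0372, 0.0266], [0.026, 0.0401, 0.0298], [0.0298, 0.0428, 0.0312]]
bar y=0.05 32 [[0.0234, 0.0471, 0.0249], [0.0258, 0.05, 0.0295], [0.0306, 0.0528, 0.0317]]
bar y=0.06 30 [[0.0232, 0.0574, 0.0255], [0.0256, 0.0602, 0.0295], [0.0298, 0.0629, 0.031]]
bar y=0.07 31 [[0.0228, 0.0671, 0.0264], [0.0256, 0.0701, 0.0297], [0.03, 0.0725, 0.031]]
gateL 116 [[0.0754, 0.0343, 0.0269], [0.0781, 0.0485, 0.0296], [0.0824, 0.0625, 0.031]]
gateR 14 [[0.0762, -0.0374, 0.0285], [0.0785, -0.035, 0.0298], [0.0822, -0.0332, 0.0311]]
panel 231 [[0.0379, -0.0156, 0.0855], [0.0391, 0.0017, 0.0934], [0.0428, 0.0177, 0.0956]]
armL 246 [[0.0232, 0.0751, 0.0263], [0.0446, 0.0798, 0.0295], [0.0691, 0.0839, 0.0313]]
armR 215 [[0.0212, -0.0834, 0.0263], [0.0421, -0.0788, 0.0294], [0.0648, -0.0747, 0.0312]]
grip 910 [[-0.202, -0.0094, 0.0511], [-0.016, 0.0002, 0.0564], [0.2244, 0.0091, 0.0599]]
```

The real front line is about 70 mm ahead of the TCP, because the grip extends further forward than described. I'll move in front of the eyes and lower to feet height.

>>> step_arm(
  plan=[
    {"dx": 0.05,"dy": 0.405,"dz": 0,"rx": 0,"ry": 0,"rz": -0.0015,"claw": 1},
    {"dx": 0.05,"dy": 0.405,"dz": 0,"rx": 0,"ry": 0,"rz": 0,"claw": 1},
    {"dx": 0.05,"dy": 0.405,"dz": 0,"rx": 0,"ry": 0,"rz": 0,"claw": 1},
    {"dx": 0,"dy": 0,"dz": 0,"rx": 0,"ry": 0,"rz": 0,"claw": 1},
    {"dx": 0,"dy": 0,"dz": 0.25,"rx": 0,"ry": 0,"rz": 0,"claw": 1},
    {"dx": 0,"dy": 0,"dz": 0.25,"rx": 0,"ry": 0,"rz": 0,"claw": 1},
    {"dx": 0,"dy": 0,"dz": 0.15,"rx": 0,"ry": 0,"rz": 0,"claw": 1},
    {"dx": 0,"dy": 0,"dz": 0.06,"rx": 0,"ry": 0,"rz": 0,"claw": 1},
    {"dx": 0,"dy": 0,"dz": 0,"rx": 0,"ry": 0,"rz": 0,"claw": 1},
  ],
)

```text
time_s: 33.05
ee_pos: [0.414, -0.0704, 0.0123]
eef_rot: [3.141, -0.001, -3.117]
force: [0.1, -0.3, -1.4]
grip_width: 0.0116
grip_force: 55.0
```

```bash
python3 - <<'E'
from h import *
incas();p,W,T=wrist()
o=telemetry.get_obs();R=Rn.from_euler("xyz",o["eef_rot"]).as_matrix();L=(W-o["ee_pos"])@R
for y0 in(-.08,-.055,.055,.08):
    m=(abs(L[...,1]-y0)<.003)&(L[...,0]<0)&(L[...,0]>-.1)&(L[...,2]<-.012)&(L[...,2]>-.06);q=L[m]
    print(y0,len(q),np.median(q,0).round(4) if len(q) else None)
m=(abs(L[...,1])<.005)&(L[...,0]>.011)&(L[...,0]<.043)&(L[...,2]>-.053)&(L[...,2]<-.042);Q=L[m]
print("grip top",len(Q),np.degrees(np.arctan(np.polyfit(Q[:,0],Q[:,2],1)[0])),np.median(Q[:,2]))
E
```

```text
cas x,y -0.2261 -0.0011 z 0.0123 yaw err 0.19 grip 0.0116 F [ 0.1 -0.3 -1.4] t 33.05
-0.08 334 [-0.0265 -0.0797 -0.0191]
-0.055 57 [-0.0162 -0.0549 -0.0178]
0.055 65 [-0.0158  0.055  -0.0181]
0.08 324 [-0.0267  0.0794 -0.0192]
grip top 1183 0.053143998498439544 -0.045678400246519084
```

>>> step_arm(
  plan=[
    {"dx": -0.15,"dy": 0,"dz": 0,"rx": 0,"ry": 0,"rz": 0.001,"claw": 1},
    {"dx": -0.15,"dy": 0,"dz": 0,"rx": 0,"ry": 0,"rz": 0,"claw": 1},
    {"dx": -0.08,"dy": 0,"dz": 0,"rx": 0,"ry": 0,"rz": 0,"claw": 1},
    {"dx": 0,"dy": 0,"dz": 0,"rx": 0,"ry": 0,"rz": 0,"claw": 1},
  ],
  grip_force=60,
)

```text
time_s: 33.5
ee_pos: [0.453, -0.0694, 0.0131]
eef_rot: [-3.141, 0.001, -3.119]
force: [-1.2, 0.6, -2.1]
grip_width: 0.0117
grip_force: 60.0
```

>>> step_arm(
  plan=[
    {"dx": -0.05,"dy": 0,"dz": 0,"rx": 0,"ry": 0,"rz": 0,"claw": 1},
    {"dx": -0.05,"dy": 0,"dz": 0,"rx": 0,"ry": 0,"rz": 0,"claw": 1},
    {"dx": 0,"dy": 0,"dz": 0,"rx": 0,"ry": 0,"rz": 0,"claw": 1},
  ],
)

```text
time_s: 33.8
ee_pos: [0.462, -0.069, 0.0125]
eef_rot: [3.141, -0.001, -3.119]
force: [-3.8, -0.2, -1.0]
grip_width: 0.0114
grip_force: 60.0
```

```bash
python3 - <<'E'
from h import *
incas()
E
```

```text
cas x,y -0.1781 -0.0007 z 0.0125 yaw err 0.02 grip 0.0114 F [-3.8 -0.2 -1. ] t 33.8
```

>>> step_arm(
  plan=[
    {"dx": -0.06,"dy": 0,"dz": 0,"rx": 0,"ry": 0,"rz": 0,"claw": 1},
    {"dx": -0.06,"dy": 0,"dz": 0,"rx": 0,"ry": 0,"rz": 0,"claw": 1},
    {"dx": -0.06,"dy": 0,"dz": 0,"rx": 0,"ry": 0,"rz": 0,"claw": 1},
    {"dx": -0.06,"dy": 0,"dz": 0,"rx": 0,"ry": 0,"rz": 0,"claw": 1},
    {"dx": 0,"dy": 0,"dz": 0,"rx": 0,"ry": 0,"rz": 0,"claw": 1},
  ],
)

```text
time_s: 34.3
ee_pos: [0.4861, -0.0685, 0.0124]
eef_rot: [3.141, -0.0, -3.119]
force: [-1.2, 0.3, -3.2]
grip_width: 0.0116
grip_force: 60.0
```

>>> step_arm(
  plan=[
    {"dx": -0.05,"dy": 0,"dz": 0,"rx": 0,"ry": 0,"rz": 0,"claw": 1},
    {"dx": -0.05,"dy": 0,"dz": 0,"rx": 0,"ry": 0,"rz": 0,"claw": 1},
    {"dx": 0,"dy": 0,"dz": 0,"rx": 0,"ry": 0,"rz": 0,"claw": 1},
  ],
)

```text
time_s: 34.6
ee_pos: [0.4969, -0.0681, 0.0128]
eef_rot: [3.141, 0.002, -3.119]
force: [1.4, 5.1, -2.2]
grip_width: 0.0116
grip_force: 60.0
```

```bash
python3 - <<'E'
from h import *
incas();p,W,T=wrist()
o=telemetry.get_obs();R=Rn.from_euler("xyz",o["eef_rot"]).as_matrix();L=(W-o["ee_pos"])@R
for y0 in(-.08,-.055,.055,.08):
    m=(abs(L[...,1]-y0)<.003)&(L[...,0]<0)&(L[...,0]>-.03)&(L[...,2]<-.012)&(L[...,2]>-.06);q=L[m]
    print(y0,len(q),np.median(q,0).round(4) if len(q) else None)
E
```

```text
cas x,y -0.1431 -0.0006 z 0.0128 yaw err 0.02 grip 0.0116 F [ 1.4  5.1 -2.2] t 34.6
-0.08 217 [-0.0225 -0.0796 -0.0197]
-0.055 56 [-0.017  -0.0549 -0.0183]
0.055 66 [-0.0165  0.0551 -0.0186]
0.08 196 [-0.0224  0.0795 -0.0199]
```

>>> step_arm(
  plan=[
    {"dx": -0.03,"dy": 0,"dz": 0,"rx": 0,"ry": 0,"rz": 0,"claw": 1},
    {"dx": -0.02,"dy": 0,"dz": 0,"rx": 0,"ry": 0,"rz": 0,"claw": 1},
    {"dx": 0,"dy": 0,"dz": 0,"rx": 0,"ry": 0,"rz": 0,"claw": 1},
  ],
)

```text
time_s: 34.95
ee_pos: [0.5014, -0.0684, 0.0126]
eef_rot: [-3.141, 0.0, -3.12]
force: [0.4, -0.1, -2.2]
grip_width: 0.0117
grip_force: 60.0
```

>>> step_arm(
  plan=[
    {"dx": -0.015,"dy": 0,"dz": 0,"rx": 0,"ry": 0,"rz": 0,"claw": 1},
    {"dx": 0,"dy": 0,"dz": 0,"rx": 0,"ry": 0,"rz": 0,"claw": 1},
  ],
)

```text
time_s: 35.15
ee_pos: [0.5027, -0.0683, 0.0126]
eef_rot: [-3.141, 0.0, -3.12]
force: [0.0, 0.7, -2.3]
grip_width: 0.0114
grip_force: 60.0
```

```bash
python3 - <<'E'
from h import *
incas();s=viewer.camera("scene")
for n in("gate_left","gate_right"): print(n,[(round(d["score"],2),[round(float(v)) for v in d["rect"]]) for d in viewer.recognise(n,s)][:3])
cv2.imwrite("pics/s9.png",cv2.resize(s["img"][140:260,240:400],None,fx=4.5,fy=4.5,interpolation=cv2.INTER_CUBIC)[:,:,::-1])
E
```

```text
cas x,y -0.1373 -0.0009 z 0.0126 yaw err 0.01 grip 0.0114 F [ 0.   0.7 -2.3] t 35.15
gate_left [(0.24, [279, 158, 326, 219])]
gate_right []
```

View pics/s9.png

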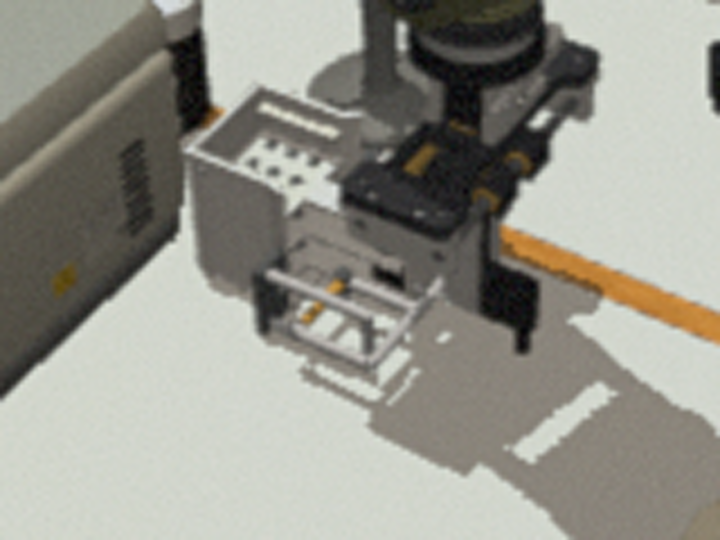

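The left gate (yellow, around (325,295) in the crop) is back in the front line with the eye bar inside the loop, and the push force is zero. I'll go 1.2 mm further, set the keeper down and release.

>>> step_arm(
  plan=[
    {"dx": -0.012,"dy": 0,"dz": 0,"rx": 0,"ry": 0,"rz": 0,"claw": 1},
    {"dx": 0,"dy": 0,"dz": 0.015,"rx": 0,"ry": 0,"rz": 0,"claw": 1},
    {"dx": 0,"dy": 0,"dz": 0,"rx": 0,"ry": 0,"rz": 0,"claw": 1},
  ],
)

```text
time_s: 35.6
ee_pos: [0.5037, -0.0681, 0.0108]
eef_rot: [3.142, -0.0, -3.12]
force: [0.6, -0.2, -2.0]
grip_width: 0.0117
grip_force: 60.0
```

>>> step_arm(
  plan=[
    {"dx": 0,"dy": 0,"dz": 0.01,"rx": 0,"ry": 0,"rz": 0,"claw": 1},
    {"dx": 0,"dy": 0,"dz": 0,"rx": 0,"ry": 0,"rz": 0,"claw": 1},
  ],
)

```text
time_s: 35.8
ee_pos: [0.5039, -0.0681, 0.0101]
eef_rot: [-3.142, 0.0, -3.12]
force: [-0.2, 0.2, -0.8]
grip_width: 0.0114
grip_force: 60.0
```

>>> step_arm(
  plan=[
    {"dx": 0,"dy": 0,"dz": 0.004,"rx": 0,"ry": 0,"rz": 0,"claw": 1},
    {"dx": 0,"dy": 0,"dz": 0,"rx": 0,"ry": 0,"rz": 0,"claw": 0.85},
    {"dx": 0,"dy": 0,"dz": 0,"rx": 0,"ry": 0,"rz": 0,"claw": 0.6},
    {"dx": 0,"dy": 0,"dz": 0,"rx": 0,"ry": 0,"rz": 0,"claw": 0.6},
    {"dx": 0,"dy": 0,"dz": -0.2,"rx": 0,"ry": 0,"rz": 0,"claw": 0.6},
    {"dx": 0,"dy": 0,"dz": -0.3,"rx": 0,"ry": 0,"rz": 0,"claw": 0.6},
    {"dx": 0,"dy": 0,"dz": -0.4,"rx": 0,"ry": 0,"rz": 0,"claw": 0.6},
    {"dx": 0.3,"dy": 0,"dz": -0.3,"rx": 0,"ry": 0,"rz": 0,"claw": 0.6},
    {"dx": 0.2,"dy": 0,"dz": -0.2,"rx": 0,"ry": 0,"rz": 0,"claw": 0.6},
    {"dx": 0,"dy": 0,"dz": 0,"rx": 0,"ry": 0,"rz": 0,"claw": 0.6},
  ],
)

```text
time_s: 36.8
ee_pos: [0.4536, -0.0695, 0.1523]
eef_rot: [-3.14, 0.004, -3.12]
force: [-0.6, 0.0, 0.3]
grip_width: 0.0375
grip_force: 0.0
```

```bash
python3 - <<'E'
from h import *
incas();p,W,T=wrist();pickle.dump((p,W,T),open("w10.pkl","wb"))
img=p["img"].astype(int);d=W[...,:2]-CA;k,s=np.cos(CY),np.sin(CY)
C=np.dstack([k*d[...,0]+s*d[...,1],-s*d[...,0]+k*d[...,1],W[...,2]]);C=np.where(np.isfinite(C),C,9)
yel=(img[...,0]-img[...,2]>60)&(C[...,2]>.015)&(C[...,2]<.04)&(abs(C[...,1])<.09)&(C[...,0]>-.13)&(C[...,0]<-.03)
for n,m in(("gateL",yel&(C[...,1]>0)),("gateR",yel&(C[...,1]<0)),("bar",(abs(abs(C[...,1])-.05)<.02)&(C[...,2]>.02)&(C[...,2]<.036)&(C[...,0]>-.135)&(C[...,0]<-.108)),("gripdark",(img.max(2)<95)&(abs(C[...,1])<.012)&(C[...,2]>.05)&(C[...,2]<.062)&(C[...,0]<-.12))):
    q=C[m];print(n,len(q),np.percentile(q,[2,50,98],0).round(4).tolist() if len(q) else None)
a=p["img"][100:300,160:480];cv2.imwrite("pics/w10.png",cv2.resize(a,None,fx=2.4,fy=2.4,interpolation=cv2.INTER_CUBIC)[:,:,::-1])
E
```

```text
cas x,y -0.1865 -0.001 z 0.1523 yaw err -0.0 grip 0.0375 F [-0.6  0.   0.3] t 36.8
gateL 43 [[-0.0679, 0.0327, 0.0278], [-0.0658, 0.0374, 0.0296], [-0.0629, 0.0419, 0.0314]]
gateR 50 [[-0.0688, -0.0464, 0.0273], [-0.066, -0.0403, 0.0296], [-0.0631, -0.035, 0.0309]]
bar 82 [[-0.1209, -0.0696, 0.0261], [-0.1176, -0.0304, 0.0291], [-0.1092, 0.0696, 0.0314]]
gripdark 642 [[-0.1801, -0.0072, 0.0529], [-0.1536, -0.0011, 0.056], [-0.1234, 0.004, 0.0576]]
```

View pics/w10.png

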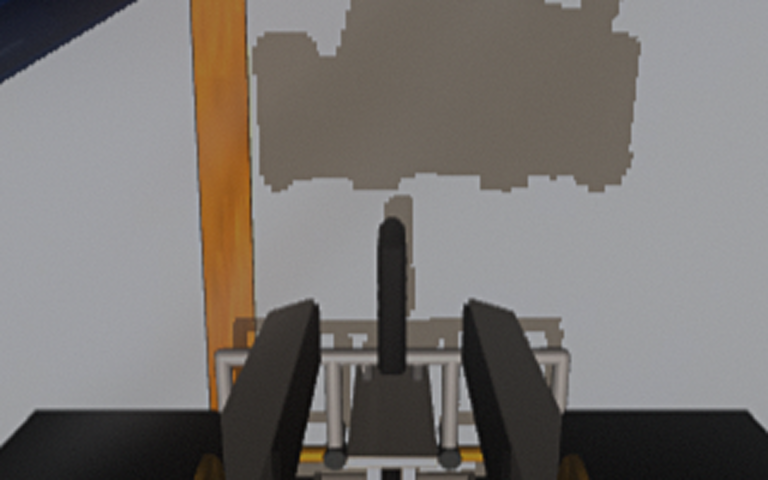

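Both gates lie straight in the front line at cassette x = -65.5 mm, so the eyes are 39.5 mm inside. The keeper stands level and the robot is clear of everything.

```bash
python3 -c "
from station import hand_in
print(hand_in())"
```

```text
the job is handed in; nothing more can be done
None
```

I handed the job in: all three plates on the bench are home in slots 1 to 3, and the keeper stands level with both gates shut round the eyes. I never went near the white bottle. One press went over 40 N: the closed fingertips touched the bench at 48 N while I was finding their true length.

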